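Clear the carver's board and stack the cases on it

TASK

Clear up the carving bench: with the orange-handled scraper, sweep every cream offcut off the wooden board into its metal trough without touching the offcuts with the fingers, then stand the scraper back in the middle of its green mat. After that stack all the closed cases lid up in one column on the board, largest at the bottom and smallest on top, each one centred on the inlaid mark and square to it, its long side along the mark's long side. Leave the other things on the bench alone.

Things in the scene. Friction and masses are not known exactly. Their poses are not given: they have to be found in the camera images.
- board: Fixed wooden sweep board. Origin: centre of the board, on the table (z 0). Its flat top is 200 mm along its x by 240 mm along its y, 40 mm above the table. Rails 12 mm wide and 12 mm high run along its two x edges (176 mm clear between them); the +y and -y ends are open. At the -y end it drops straight into the metal trough.
- trough (a point): Centre of the floor of the metal catch trough fixed to the board's -y end. As wide as the board (200 mm), it runs from 120 to 214 mm to the -y side of the board's centre. Floor 4 mm, side walls 30 mm and end wall (6 mm thick) 50 mm above the table. This point lies at (0, -167) mm in the board's axes.
- mark (a point): Centre of the stacking mark, a blue-edged pale rectangle 122 x 72 mm inlaid flush in the middle of the board top; long side along the board's x. The point lies on the board top.
- mat: Fixed flat green mat, 160 x 80 x 6 mm, long along its x; the scraper's place. Origin: centre of its underside, on the table.
- scraper: Loose scraper block, 250 g: a steel foot 130 (x) x 44 (y) x 22 mm high, and on it an upright orange grip 100 (x) x 24 (y) mm, from 22 to 66 mm above the underside. Take it from above across the 24 mm. Origin: centre of its underside. It starts standing on the mat, long along the mat's x; either way round is the same.
- chip1: Loose cream-coloured offcut block 44 x 26 x 18 mm (x, y, height), 30 g, at the start flat on the board top between the rails, between 75 mm to the -y and 32 mm to the +y side of the board's centre. Origin: centre of its underside as built. May be absent.
- chip2: Loose cream-coloured offcut block 36 x 30 x 16 mm (x, y, height), 30 g, at the start flat on the board top between the rails, between 75 mm to the -y and 32 mm to the +y side of the board's centre. Origin: centre of its underside as built. May be absent.
- chip3: Loose cream-coloured offcut block 50 x 24 x 16 mm (x, y, height), 30 g, at the start flat on the board top between the rails, between 75 mm to the -y and 32 mm to the +y side of the board's centre. Origin: centre of its underside as built. May be absent.
- chip4: Loose cream-coloured offcut block 32 x 32 x 18 mm (x, y, height), 30 g, at the start flat on the board top between the rails, between 75 mm to the -y and 32 mm to the +y side of the board's centre. Origin: centre of its underside as built. May be absent.
- case_xl: Closed case, dark brown wood (largest), 116 (x) x 66 (y) x 40 mm high, flat lid, brass clasps, pale label on top, 90 to 400 g. Origin: centre of its underside; z up. Stands on the table at the start. May be absent.
- case_l: Closed case, red (second largest), 102 (x) x 60 (y) x 38 mm high, flat lid, brass clasps, pale label on top, 90 to 400 g. Origin: centre of its underside; z up. Stands on the table at the start. May be absent.
- case_m: Closed case, green (third largest), 88 (x) x 54 (y) x 36 mm high, flat lid, brass clasps, pale label on top, 90 to 400 g. Origin: centre of its underside; z up. Stands on the table at the start. May be absent.
- case_s: Closed case, yellow (smallest), 76 (x) x 48 (y) x 34 mm high, flat lid, brass clasps, pale label on top, 90 to 400 g. Origin: centre of its underside; z up. Stands on the table at the start. May be absent.
- tin: Bystander, to be left alone. Round metal tin, 60 mm diameter, 38 mm high, standing among the cases. Origin: centre of its underside.
- vase: Bystander, to be left alone. Small cream carved vase, 62 mm diameter, 78 mm high, at the far side. Origin: centre of its underside.
- driver: Bystander, to be left alone. Screwdriver with a red handle, about 200 mm long, lying flat at the far left. Origin: on its underside.
- mallet: Bystander, to be left alone. Hammer lying on the right side of the table. Origin: underside.
- mug: Bystander, to be left alone. Blue mug, 76 mm diameter, 85 mm high, at the left near the robot. Origin: centre of its underside.
- wax: Bystander, to be left alone. Jar with a white cap and a pale label, 56 mm diameter, 80 mm high, at the far side. Origin: centre of its underside.

How it is judged:
On the way, in this order (a step that is already met when the one before it is completed fails the run):
1. the scraper is taken up from its mat (height (world z) of scraper above 0.025 m), for 0.1 s.
2. every offcut lies in the trough (y of chip1 in the frame of board between -0.222 and -0.115 m and x of chip1 in the frame of board between -0.102 and 0.102 m and z of each of chip1, chip2, chip3, chip4 in the frame of board below 0.05 m and y of chip2 in the frame of board between -0.222 and -0.115 m and x of chip2 in the frame of board between -0.102 and 0.102 m and y of chip3 in the frame of board between -0.222 and -0.115 m and x of chip3 in the frame of board between -0.102 and 0.102 m and y of chip4 in the frame of board between -0.222 and -0.115 m and x of chip4 in the frame of board between -0.102 and 0.102 m), for 0.2 s.
3. the scraper stands on its mat, let go (x of scraper in the frame of mat between -0.025 and 0.025 m and y of scraper in the frame of mat between -0.025 and 0.025 m and z of scraper in the frame of mat below 0.012 m and angle between scraper's own z axis and vertical below 0.1 rad and contact force between scraper and the fingers below 0.1 N), for 0.2 s.
4. a case stands squarely on the mark (none before the scraper is back) (((horizontal distance between case_xl and mark below 0.012 m and angle between the x axis of case_xl and the x axis of board, either way round below 0.14 rad and angle between case_xl's own z axis and vertical below 0.06 rad and height (world z) of case_xl above 0.035 m) or (horizontal distance between case_l and mark below 0.012 m and angle between the x axis of case_l and the x axis of board, either way round below 0.14 rad and angle between case_l's own z axis and vertical below 0.06 rad and height (world z) of case_l above 0.035 m) or (horizontal distance between case_m and mark below 0.012 m and angle between the x axis of case_m and the x axis of board, either way round below 0.14 rad and angle between case_m's own z axis and vertical below 0.06 rad and height (world z) of case_m above 0.035 m) or (horizontal distance between case_s and mark below 0.012 m and angle between the x axis of case_s and the x axis of board, either way round below 0.14 rad and angle between case_s's own z axis and vertical below 0.06 rad and height (world z) of case_s above 0.035 m))), for 0.2 s.
At the end, for the whole second after the job is handed in: All offcuts are in the trough; the scraper stands upright on its mat, within 25 mm of the mat's centre each way, let go; every case is upright (3 degrees), within 12 mm of the mark's centre and 8 degrees of its direction, each larger case below each smaller one, at rest (all of step 2 and all of step 3 and horizontal distance between each of case_xl, case_l, case_m, case_s and mark below 0.012 m and angle between the x axis of each of case_xl, case_l, case_m, case_s and the x axis of board, either way round below 0.14 rad and angle between each of case_xl, case_l, case_m, case_s's own z axis and vertical below 0.06 rad and height (world z) of each of case_xl, case_l, case_m, case_s above 0.035 m and linear speed of each of case_xl, case_l, case_m, case_s below 0.02 m/s and z of each of case_l, case_m, case_s in the frame of case_xl above 0.025 m and z of each of case_m, case_s in the frame of case_l above 0.025 m and z of case_s in the frame of case_m above 0.025 m); the robot touches nothing.
It fails at once if the fingers touch an offcut (over 0.3 N) (contact force between the fingers and chip1 above 0.3 N or contact force between the fingers and chip2 above 0.3 N or contact force between the fingers and chip3 above 0.3 N or contact force between the fingers and chip4 above 0.3 N).
It fails at once if a bystander is moved by more than 50 mm (distance of any of tin, vase, driver, mallet, mug, wax from where it was at the start of the episode above 0.05 m).
Of chip1, chip2, chip3, chip4 only 2 to 4 are there at a start; the rules pass over those that are not, and their reading is None.
Of case_xl, case_l, case_m, case_s only 3 to 4 are there at a start; the rules pass over those that are not, and their reading is None.
At some moment in a run one of case_s, scraper may be knocked a few centimetres aside while the robot is not near it.
Once in a run the grip may slacken for a moment while it holds something.
It also fails if it takes over 210 s, if anything falls off the work surface, if the arm or the gripper's body presses on something with over 40 N, if the wrist force passes 120 N, or if a joint passes its speed limit or range.

ROBOT

A 6-joint arm with a two-finger parallel gripper is mounted at the origin on the work surface. World frame = base frame: x ahead of the robot, y to its left, z up, the work surface at z = 0. Lengths are in m, angles in rad, forces in N, time in s.
With the tool pointing down it reaches from about 0.375 to 0.975 m from the base axis. Payload 3.8 kg.
Tool frame: the origin (TCP) lies at the very end of the fingers, on their centre line; the grasp point (between the pads) lies bot.grasp_offset behind it (bot.grasp_offset is the distance from the TCP to the grasp point, in m); y points along the fingers, x is the direction in which the jaws open and shut, and the axes are right-handed (so a half turn about y gives the same grasp; the last joint's range is limited). The gripper opens to 85 mm and grips with 20 to 120 N. Pads are 22 mm wide; open, the fingers measure 114 mm over their backs; the gripper's body (76 mm by 85 mm) begins 54 mm behind the grasp point. The pads swing forward as they close: fully open they stand 13 mm farther back than shut.
Start: joints at [1.262, 0.264, 1.604, -0, 1.274, -0.037], TCP at [0.181, 0.65, 0.231] pointing down, gripper open.
Joint ranges: [-2.63, 2.63], [-0.94, 2.18], [0.31, 2.57], [-1.31, 4.45], [0, 2.66], [-2.55, 2.55]. Speed limits (rad/s): [2.57, 2.57, 3.14, 3.14, 3.14, 3.14].

INTERFACE

Orientations are given as a rotation vector (axis times angle).
In Python, from workcell import sensors, read_camera, job, bot gives the robot as it stands.
- The arm moves only by the tool arm_command, never from a script. Its argument "deltas" is a list of rows, each a list of 4 numbers: the shift along the tool's x, y, z in m, then the turn about the tool's y in rad. A call has 1 to 20 rows; each row shifts and turns the commanded pose from where the row before left it, along the tool's axes as they then stand; what a row does not reach is not made up. A row lasts 1/8 s, in which the tool goes at most 62.5 mm and 10.7 degrees, less where a joint would pass 70% of its speed; a pose out of reach is approached as far as the arm can. A call is refused whole if a number of a shift passes 0.0625 or a number of a turn 0.188, either way. A call with a gripper value outside its range is refused whole. "fingers" is the finger opening in m, from 0 to 0.0854, set as the call begins (left out, the last holds). The fingers move at their own pace and stop on an object; "newtons" is the grip in N (left out, the last holds). Time passes only in rows, so rows that do not move let the fingers close. It gives the time, the measured TCP pose, the force and the opening at its end, in the units of the state.
- sensors.read_state(): the state, without advancing time (a new reading comes with each control period).
- read_camera(name): name is "side" or "top" or "wrist"; returns a dict with "color" (384x512x3 uint8, red, green, blue), "vfov" (degrees; the focal length in pixels is half the picture's height over the tangent of half this angle, whatever the lens; pixels are square), "cx", "cy" (the principal point, pixels), "R" (3x3) and "t" (3): a world point X has camera coordinates R X + t; the wrist camera has in their place "T_tool_cam" (4x4, takes a point from camera to tool coordinates, whose origin is the TCP and whose axes are the tool frame's). Camera axes: x right, y down, z forward; pixel columns grow to the right and rows downward; lengths in m; the calibration is good to about 2 mm. The wrist camera is an equidistant fisheye: a pixel r from the principal point sees the ray r / f radians off the axis. A picture is of the moment at which its call begins: read the wrist's pose just before it. There is no depth.
- job.finish_job(): hands the job in, once; it reports no verdict.
The state is a dict: "time": time; "q": joint angles; "joint_vel": joint speeds; "joint_torque": joint torques, N m; "tool_pos": TCP position; "tcp_rot": TCP orientation; "wrist_force": force on the tool from outside, world axes, zero at the start; "torque": the same for the moment, N m; "width": opening from 0.0 (shut) to 1.0 (fully open).
Only numpy, scipy, OpenCV 4.12 (cv2) and the standard library are available. Lean on these libraries where they do the work, as an engineer would, in place of code of your own. Each camera call takes 0.05 s, during which the arm holds its last target.

## Working session

There is one attempt and no reset: what is moved stays moved. The work goes in short steps, Python scripts to look and compute and a tool call to move; the robot and the scene stay as the last step left them, time stands still between calls to the robot, and variables do not carry over. Pictures are saved under pics/ and viewed, and the job is handed in when it is done.

Besides the shell and the picture viewer there is one more tool, called after ">>>" by a JSON object that holds its "name" and its "arguments". arm_command: Moves the arm, as the interface text tells. Its arguments: {"type":"object","properties":{"deltas":{"type":"array"},"fingers":{"type":"number"},"newtons":{"type":"number"}},"required":["deltas"]}

```bash
ls; mkdir -p pics; python3 - <<'E'
from workcell import sensors, read_camera, job, bot
import cv2
s=sensors.read_state(); print(s); print(bot.grasp_offset)
for n in ["side","top","wrist"]:
    c=read_camera(n); cv2.imwrite(f"pics/{n}0.png",c["color"][:,:,::-1])
    print(n,{k:v for k,v in c.items() if k!="color"})
E
```

```text
pics
{'time': 0.0, 'q': array([ 1.26208389e+00,  2.64749982e-01,  1.60539155e+00, -3.46187350e-06,
        1.27366235e+00, -3.69023783e-02]), 'joint_vel': array([ 0.00030777, -0.00026013, -0.0014257 ,  0.00016056,  0.00141809,
       -0.00011276]), 'joint_torque': array([-2.34237588e-03, -5.15111482e+01, -3.67310071e+01, -3.50154605e-04,
        1.31124005e-02,  1.71231835e-05]), 'tool_pos': array([0.1810044 , 0.6495242 , 0.22995466]), 'tcp_rot': array([-1.32691315, -1.00535563,  1.00836436]), 'wrist_force': array([ 0.63983331, -1.01481855,  0.12835034]), 'torque': array([-0.04833586,  0.00053674,  0.00215281]), 'width': 0.9931579309864264}
0.0187
side {'vfov': 53.82565515475068, 'cx': 256.0125578608859, 'cy': 192.93236512005828, 'R': array([[-0.86602021, -0.49986229,  0.01211184],
       [-0.38774119,  0.65608005, -0.64746872],
       [ 0.31569886, -0.56541725, -0.76199578]]), 't': array([0.46826579, 0.25008547, 0.99640511])}
top {'vfov': 49.46197029721955, 'cx': 251.5424147313776, 'cy': 191.54884255512744, 'R': array([[-0.0277201 , -0.99960163, -0.00530878],
       [-0.99536422,  0.02809111, -0.09198343],
       [ 0.09209591,  0.00273438, -0.99574639]]), 't': array([-0.0077685 ,  0.5587704 ,  1.59480922])}
wrist {'vfov': 65.70646984690485, 'cx': 254.63390502995293, 'cy': 190.65360979192414, 'T_tool_cam': array([[ 9.99999602e-01, -8.28517567e-04,  3.32299919e-04,
        -8.00258076e-04],
       [-5.77247895e-04, -3.16227878e-01,  9.48683085e-01,
        -1.42571636e-01],
       [-6.80918103e-04, -9.48682899e-01, -3.16228231e-01,
         8.15505094e-02],
       [ 0.00000000e+00,  0.00000000e+00,  0.00000000e+00,
         1.00000000e+00]])}
```

View pics/top0.png

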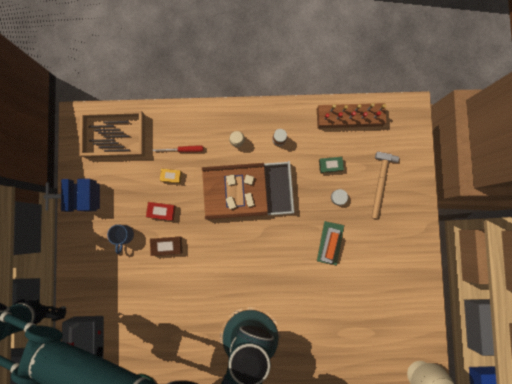

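View pics/side0.png

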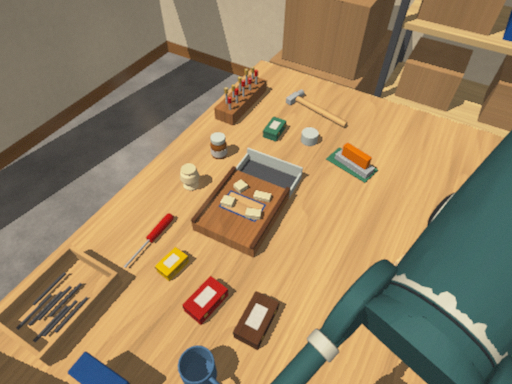

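View pics/wrist0.png

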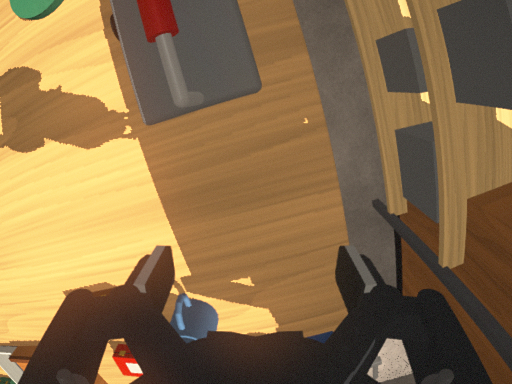

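```bash
cat > h.py <<'E'
from workcell import sensors, read_camera, job, bot
import cv2, numpy as np
from scipy.spatial.transform import Rotation as Ro
def cam(n):
    s=sensors.read_state(); c=read_camera(n); c["name"]=n
    c["f"]=192/np.tan(np.radians(c["vfov"])/2)
    if n=="wrist":
        T=np.eye(4);T[:3,:3]=Ro.from_rotvec(s["tcp_rot"]).as_matrix();T[:3,3]=s["tool_pos"]
        M=T@c["T_tool_cam"]; c["R"]=M[:3,:3].T; c["t"]=-c["R"]@M[:3,3]
    c["hsv"]=cv2.cvtColor(c["color"],cv2.COLOR_RGB2HSV)
    return c
def ray(c,uv):
    uv=np.atleast_2d(np.asarray(uv,float)); d=(uv-[c["cx"],c["cy"]])/c["f"]
    if c["name"]=="wrist":
        r=np.linalg.norm(d,axis=1,keepdims=True)+1e-12
        v=np.c_[d/r*np.sin(r),np.cos(r)]
    else: v=np.c_[d,np.ones(len(d))]
    return -c["R"].T@c["t"], v@c["R"]
def onplane(c,uv,z):
    o,v=ray(c,uv); return o+v*((z-o[2])/v[:,2])[:,None]
def proj(c,X):
    p=np.atleast_2d(X)@c["R"].T+c["t"]
    if c["name"]=="wrist":
        a=np.arctan2(np.linalg.norm(p[:,:2],axis=1),p[:,2]); n=np.linalg.norm(p[:,:2],axis=1)+1e-12
        return p[:,:2]/n[:,None]*a[:,None]*c["f"]+[c["cx"],c["cy"]]
    return p[:,:2]/p[:,2:]*c["f"]+[c["cx"],c["cy"]]
def mask(c,lo,hi,box=None,k=0):
    h=c["hsv"]
    if lo[0]>hi[0]: m=cv2.inRange(h,lo,(180,)+hi[1:])|cv2.inRange(h,(0,)+lo[1:],hi)
    else: m=cv2.inRange(h,lo,hi)
    if box is not None:
        q=np.zeros_like(m);x0,y0,x1,y1=[int(max(b,0)) for b in box];q[y0:y1,x0:x1]=m[y0:y1,x0:x1];m=q
    if k: m=cv2.morphologyEx(m,cv2.MORPH_CLOSE,np.ones((k,k),np.uint8))
    return m
def blobs(m,amin=20):
    cs,_=cv2.findContours(m,cv2.RETR_EXTERNAL,cv2.CHAIN_APPROX_NONE)
    return sorted([c[:,0,:] for c in cs if cv2.contourArea(c)>amin],key=lambda a:-cv2.contourArea(a))
def rect(P):
    """min area rect of planar pts (m): centre, dims(long,short), yaw of long side"""
    (x,y),(w,h),a=cv2.minAreaRect((P[:,:2]*1000).astype(np.float32))
    a=np.radians(a)
    if w<h: w,h=h,w; a+=np.pi/2
    a=(a+np.pi/2)%np.pi-np.pi/2
    return np.array([x,y])/1000,(w,h),a
def save(c,name,box=None,s=3):
    im=c["color"]
    if box: im=im[box[1]:box[3],box[0]:box[2]]
    im=cv2.resize(im,None,fx=s,fy=s,interpolation=cv2.INTER_CUBIC)
    cv2.imwrite("pics/"+name+".png",im[:,:,::-1])
def st():
    s=sensors.read_state(); R=Ro.from_rotvec(s["tcp_rot"]).as_matrix()
    print("t",round(s["time"],2),"pos",s["tool_pos"].round(4),"x",R[:,0].round(3),"z",R[:,2].round(3),"F",s["wrist_force"].round(1),"w",round(s["width"],3),"q",s["q"].round(2))
    return s,R
def go(x,y,yaw=None):
    """dx,dz tool-axis shift to reach world xy; turn so that tool x lies along yaw (mod pi)"""
    s,R=st(); d=np.array([x,y,s["tool_pos"][2]])-s["tool_pos"]
    print("shift tool x,z:",(R[:,0]@d).round(4),(R[:,2]@d).round(4))
    if yaw is not None:
        a=np.arctan2(R[1,0],R[0,0]); e=(yaw-a+np.pi/2)%np.pi-np.pi/2
        print("turn about tool y:",round(-e,4),"(q5 now",s["q"][5].round(2),")")
E
python3 - <<'E'
from h import *
st()
c=cam("top"); save(c,"topA",(110,90,410,270),2.6); d=cam("side"); save(d,"sideA",(130,60,390,360),2)
for n,c in (("top",c),("side",d)):
    for px in ((0,0,0),):pass
    print(n)
E
```

```text
t 0.15 pos [0.181  0.6497 0.2302] x [ 0.268  0.963 -0.002] z [-0.963  0.268  0.   ] F [ 0.6 -0.7 -0.1] w 0.995 q [ 1.26  0.26  1.61  0.    1.27 -0.04]
top
side
```

View pics/topA.png

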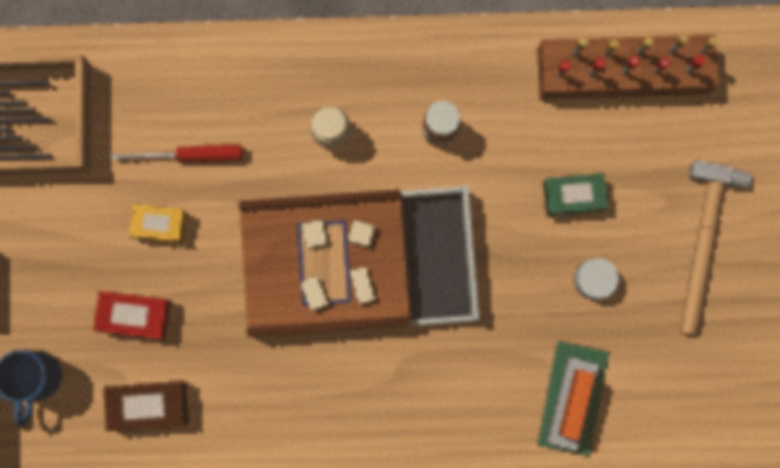

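View pics/sideA.png

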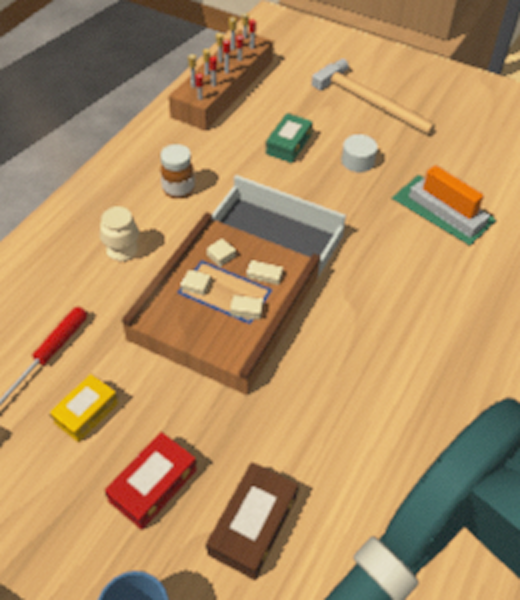

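```bash
cat >> h.py <<'E'
CASE={"xl":(.040,(2,60,20),(14,220,95)),"l":(.038,(172,150,60),(6,255,255)),"m":(.036,(70,90,20),(95,255,140)),"s":(.034,(22,150,120),(34,255,255))}
def boxof(c,guess,r):
    u=proj(c,guess)[0]; return (u[0]-r,u[1]-r,u[0]+r,u[1]+r)
def label(c,guess,z,r=22,smax=70,vmin=120):
    """white label blob near guess (xyz) -> rect on plane z"""
    m=mask(c,(0,0,vmin),(180,smax,255),boxof(c,guess,r))
    b=[x for x in blobs(m,15)]
    if not b: return None
    P=onplane(c,b[0],z); M=cv2.moments(b[0].reshape(-1,1,2)); ce=onplane(c,[[M["m10"]/M["m00"],M["m01"]/M["m00"]]],z)[0]
    return ce,rect(P),len(b)
E
python3 - <<'E'
from h import *
c=cam("top"); d=cam("side")
tg={"xl":(166,246),"l":(160,211),"m":(331,166),"s":(171,176)}
for n,(z,lo,hi) in CASE.items():
    g=onplane(c,[tg[n]],z)[0]
    for k in (c,d):
        r=label(k,g,z,25)
        print(n,k["name"],r and (r[0].round(4),np.round(r[1][1],1),np.degrees(r[1][2]).round(1),r[2]))
        m=mask(k,lo,hi,boxof(k,g,40),3); 
        for b in blobs(m,40)[:2]:
            q=rect(onplane(k,b,z)); print("   col",q[0].round(4),np.round(q[1],1),np.degrees(q[2]).round(1))
# scraper, board
g=onplane(c,[(332,247)],.066)[0]
for k in (c,d):
    m=mask(k,(5,180,120),(16,255,255),boxof(k,g,45))
    for b in blobs(m,40)[:2]:
        q=rect(onplane(k,b,.066+0.006)); print("grip",k["name"],q[0].round(4),np.round(q[1],1),np.degrees(q[2]).round(1))
    m=mask(k,(60,90,20),(95,255,140),boxof(k,g,60),9)
    for b in blobs(m,40)[:1]:
        q=rect(onplane(k,b,.006)); print("mat",k["name"],q[0].round(4),np.round(q[1],1),np.degrees(q[2]).round(1))
g=onplane(c,[(239,191)],.04)[0]
for k in (c,d):
    m=mask(k,(105,60,40),(135,255,200),boxof(k,g,60),0)
    bb=blobs(m,0)
    if bb:
        q=rect(onplane(k,np.vstack([b for b in bb]),.04)); print("mark",k["name"],q[0].round(4),np.round(q[1],1),np.degrees(q[2]).round(1))
    m=mask(k,(18,20,150),(36,130,255),boxof(k,g,60),0)
    for b in blobs(m,15):
        q=rect(onplane(k,b,.058)); print("chip",k["name"],q[0].round(4),np.round(q[1],1),np.degrees(q[2]).round(1),b.mean(0))
E
```

```text
xl top (array([0.3586, 0.313 , 0.04  ]), array([57.6, 30.3]), np.float64(88.4), 1)
   col [0.3539 0.2994] [134.8  70.6] -87.2
   col [0.3918 0.424 ] [84.7 68.9] -6.8
xl side (array([0.3581, 0.3169, 0.04  ]), array([59.1, 33.9]), np.float64(-86.5), 1)
   col [0.3318 0.346 ] [111.2  55.3] 59.5
l top (array([0.4937, 0.3331, 0.038 ]), array([46.4, 26.9]), np.float64(88.4), 1)
   col [0.4921 0.3306] [102.7  59. ] 81.2
l side (array([0.4933, 0.336 , 0.038 ]), array([49.4, 28.4]), np.float64(80.2), 1)
   col [0.4872 0.3401] [108.4  69.7] 81.4
m top (array([ 0.6568, -0.3372,  0.036 ]), array([43. , 31.4]), np.float64(88.4), 1)
m side (array([ 0.6571, -0.333 ,  0.036 ]), array([49. , 31.8]), np.float64(-87.5), 1)
   col [ 0.6481 -0.3139] [113.1  57.9] -85.6
s top (array([0.6308, 0.2938, 0.034 ]), array([31.2, 15.7]), np.float64(88.4), 1)
s side (array([0.6304, 0.2966, 0.034 ]), array([35.4, 21.4]), np.float64(83.7), 1)
   col [0.6246 0.3017] [82.5 55.8] 84.7
grip top [ 0.3441 -0.3168] [93.5 24.9] -17.3
grip side [ 0.3422 -0.2943] [111.7  58.6] -16.5
mat side [ 0.3515 -0.3161] [153.6  74.5] -1
[... 803 characters left out ...]
1054] [134.7  38.1] -86.2 [195.13207547 198.5754717 ]
chip side [ 0.524  -0.0032] [48.9 33.2] 12.6 [261.93181818 195.54545455]
chip side [ 0.6014 -0.0042] [40.  36.7] 75.6 [239.81818182 185.21212121]
chip side [0.6105 0.2316] [57.4 24.2] -53.2 [189.72307692 240.32307692]
chip side [ 0.6987 -0.1548] [84.3 49. ] 30.8 [238.59259259 142.69135802]
chip side [0.5749 0.2328] [63.  15.2] -83.8 [201.0754717  246.62264151]
chip side [0.3595 0.0944] [109.9  12.9] -84.3 [296.48809524 244.88095238]
chip side [ 0.5845 -0.2186] [81.  23.4] 81.5 [277.24528302 146.41509434]
chip side [ 0.8397 -0.0793] [34.5 33.6] -59.2 [189.86666667 142.3       ]
chip side [ 0.7698 -0.1294] [37.  19.9] 30.8 [216.25  141.125]
```

>>> {"name": "arm_command", "arguments": {"deltas": [[-0.0271,0,-0.0289,0],[-0.0271,0,-0.0289,0],[-0.0271,0,-0.0289,0],[-0.0271,0,-0.0289,0],[-0.0271,0,-0.0289,0],[-0.0271,0,-0.0289,0],[-0.0271,0,-0.0289,0],[-0.0271,0,-0.0289,0],[-0.0271,0,-0.0289,0],[-0.0271,0,-0.0289,0],[-0.0271,0,-0.0289,0],[-0.0271,0,-0.0289,0],[-0.0271,0,-0.0289,0],[-0.0271,0,-0.0289,0],[-0.0271,0,-0.0289,0],[-0.0271,0,-0.0289,0],[-0.0271,0,-0.0289,0],[0,-0.03,0,-0.14],[0,-0.03,0,-0.14],[0,0,0,0]]}}

```text
time: 2.85
tool_pos: [0.5327, 0.0745, 0.2945]
tcp_rot: [-1.21, -1.219, 1.211]
wrist_force: [0.4, 0.2, -0.0]
width: 1.002
```

```bash
python3 - <<'E'
from h import *
st(); c=cam("wrist"); save(c,"w1",None,1.5)
np.savez("w1.npz",**{k:v for k,v in c.items() if k!="name"})
E
```

```text
t 2.85 pos [0.5327 0.0745 0.2945] x [-0.007  1.     0.   ] z [-1.    -0.007 -0.006] F [ 0.4  0.2 -0. ] w 1.002 q [ 0.09 -0.03  1.82 -0.    1.35 -1.49]
```

View pics/w1.png

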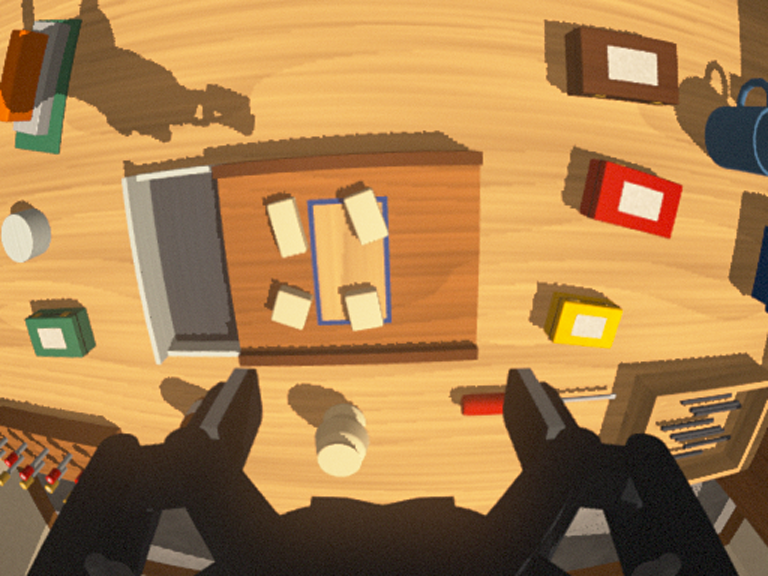

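```bash
python3 - <<'E'
from h import *
c=dict(np.load("w1.npz")); c["name"]="wrist"
S=1/1.5
def show(n,b,z):
    q=rect(onplane(c,b,z)); print(n,q[0].round(4),np.round(q[1],1),np.degrees(q[2]).round(1))
m=mask(c,(105,80,40),(135,255,255),(195,120,270,225))
show("mark",np.vstack(blobs(m,0)),.04)
for i,b in enumerate(blobs(mask(c,(15,20,190),(36,120,255),(170,110,262,225)),60)):
    show("chip",b,.057)
for n,p in (("xl",(633,65)),("l",(640,200)),("m",(53,338)),("s",(588,327))):
    z,lo,hi=CASE[n]; p=np.array(p)*S
    bb=blobs(mask(c,(0,0,150),(180,70,255),(p[0]-28,p[1]-25,p[0]+28,p[1]+25)),40)
    for b in bb[:1]: show("label "+n,b,z)
p=np.array((23,75))*S
b=blobs(mask(c,(3,180,100),(16,255,255),(0,5,60,110)),40)[0]; show("grip",b,.072)
# corners picks
pk=np.array([(220,164),(482,163),(240,352),(477,345)])*S
print(onplane(c,pk,.052).round(4))
# rail inner/trough corner top
print("mat corner picks", onplane(c,np.array([(81,18),(56,152),(16,148)])*S,.006).round(4))
E
```

```text
mark [0.5623 0.0448] [120.3  70.2] 2.7
chip [0.5165 0.0602] [43.7 26.2] 20.6
chip [ 0.5258 -0.0091] [49.1 26. ] 13.5
chip [0.6033 0.0582] [34.7 30.4] 11.3
chip [ 0.6033 -0.0108] [31.7 31.1] 71.1
label xl [0.3581 0.315 ] [57.3 32.8] -87.3
label l [0.4935 0.3347] [50.5 29.1] 80.6
label m [ 0.6565 -0.3352] [46.2 28.6] -85.8
label s [0.6309 0.2951] [36.5 22.6] 82.6
grip [ 0.3506 -0.2971] [98.1 62. ] -16.3
[[ 0.4672 -0.0705  0.052 ]
 [ 0.4678  0.1603  0.052 ]
 [ 0.6517 -0.0675  0.052 ]
 [ 0.6412  0.1675  0.052 ]]
mat corner picks [[ 0.2839 -0.2622  0.006 ]
 [ 0.436  -0.3018  0.006 ]
 [ 0.4215 -0.3732  0.006 ]]
```

>>> {"name": "arm_command", "arguments": {"deltas": [[-0.0324,0.007,0.0159,0],[-0.0324,0.007,0.0159,0],[-0.0324,0.007,0.0159,0],[-0.0324,0.007,0.0159,0],[-0.0324,0.007,0.0159,0],[-0.0324,0.007,0.0159,0],[-0.0324,0.007,0.0159,0],[-0.0324,0.007,0.0159,0],[-0.0324,0.007,0.0159,0],[-0.0324,0.007,0.0159,0],[-0.0324,0.007,0.0159,0],[-0.0324,0.007,0.0159,0],[0,0,0,0.152],[0,0,0,0.152],[0,0,0,0]]}}

```text
time: 4.78
tool_pos: [0.3424, -0.315, 0.2057]
tcp_rot: [-1.332, -0.988, 0.989]
wrist_force: [0.9, 0.3, -0.3]
width: 1.005
```

```bash
python3 - <<'E'
from h import *
st(); c=cam("wrist"); save(c,"w2",None,1.5)
def show(n,b,z):
    q=rect(onplane(c,b,z)); print(n,q[0].round(4),np.round(q[1],1),np.degrees(q[2]).round(1))
for b in blobs(mask(c,(3,180,100),(16,255,255)),200)[:2]: show("grip",b,.072)
for b in blobs(mask(c,(60,90,20),(95,255,160),None,9),400)[:2]: show("mat",b,.006)
E
```

```text
t 4.78 pos [ 0.3424 -0.315   0.2057] x [0.291 0.957 0.001] z [-0.957  0.291  0.002] F [ 0.9  0.3 -0.3] w 1.005 q [-0.8  -0.12  2.06 -0.    1.2  -2.07]
grip [ 0.5317 -0.0436] [157.8 109.5] 2.6
grip [ 0.3416 -0.3169] [101.9  23.2] -16.5
```

View pics/w2.png

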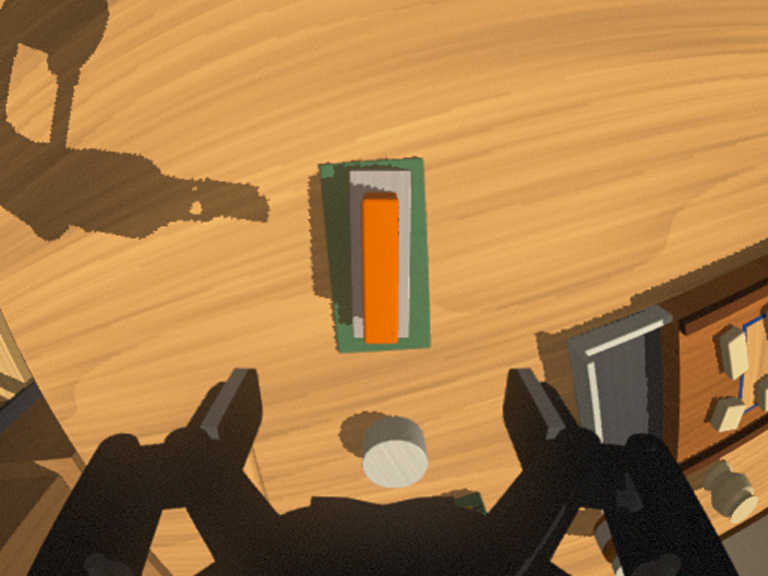

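>>> {"name": "arm_command", "arguments": {"deltas": [[-0.002,0.03,0,-0.007],[0,0.03,0,0],[0,0.03,0,0],[0,0.03,0,0],[0,0.03,0,0],[0,0.0137,0,0],[0,0.01,0,0],[0,0,0,0],[0,0,0,0]]}}

```text
time: 5.95
tool_pos: [0.3433, -0.3184, 0.0345]
tcp_rot: [-1.334, -0.994, 0.994]
wrist_force: [0.2, -0.8, 0.1]
width: 1.0
```

>>> {"name": "arm_command", "arguments": {"deltas": [[0,0,0,0],[0,0,0,0],[0,0,0,0],[0,0,0,0],[0,0,0,0],[0,0,0,0]], "fingers": 0.0, "newtons": 60}}

```text
time: 6.7
tool_pos: [0.3428, -0.3179, 0.0338]
tcp_rot: [-1.332, -0.994, 0.994]
wrist_force: [-1.2, 1.3, 3.5]
width: 0.272
```

```bash
python3 - <<'E'
from h import *
st(); c=cam("wrist"); save(c,"w3",None,1.5)
E
python3 - <<'E'
import sys; sys.path.insert(0,'.')
E
```

```text
t 6.7 pos [ 0.3428 -0.3179  0.0338] x [ 0.285  0.959 -0.   ] z [-0.959  0.285 -0.   ] F [-1.2  1.3  3.5] w 0.272 q [-0.8   0.09  2.21 -0.    0.84 -2.08]
```

View pics/w3.png

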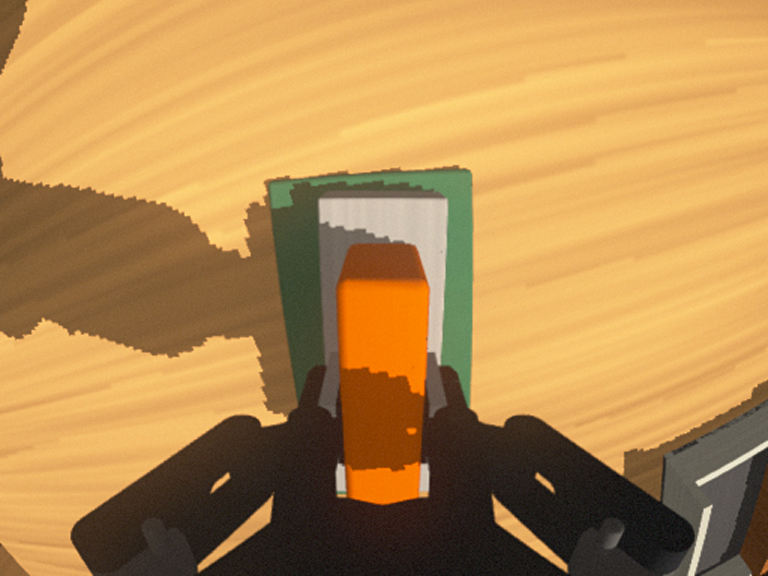

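>>> {"name": "arm_command", "arguments": {"deltas": [[0,-0.02,0,0],[0,-0.03,0,0],[0,-0.03,0,0],[0,-0.03,0,0],[0,-0.01,0,0],[0,0,0,0]]}}

```text
time: 7.5
tool_pos: [0.3426, -0.3177, 0.1533]
tcp_rot: [-1.332, -0.994, 0.994]
wrist_force: [0.9, 0.4, -2.5]
width: 0.273
```

>>> {"name": "arm_command", "arguments": {"deltas": [[0.02,0,-0.003,0],[0.0353,0,-0.0053,0],[0.0353,0,-0.0053,0],[0.0353,0,-0.0053,0],[0.0353,0,-0.0053,0],[0.0353,0,-0.0053,0],[0.0353,0,-0.0053,0],[0.0353,0,-0.0053,0],[0.0353,0,-0.0053,0],[0.0353,0,-0.0053,0],[0.0353,0,-0.0053,0],[0.0353,0,-0.0053,0],[0.0353,0,-0.0053,0],[0.0353,0,-0.0053,0],[0.0151,0,-0.002,0],[0,0,0,-0.112],[0,0,0,-0.112],[0,0,0,-0.112],[0,0,0,0],[0,0,0,0]]}}

```text
time: 10.0
tool_pos: [0.5535, 0.1343, 0.1527]
tcp_rot: [-1.187, -1.241, 1.243]
wrist_force: [-0.3, -0.4, -2.2]
width: 0.271
```

```bash
python3 - <<'E'
from h import *
go(.5541,.1345,np.radians(92.7)); c=cam("wrist"); save(c,"w4",None,1.5)
c=cam("side"); save(c,"s4",(130,60,390,360),2)
E
```

```text
t 10.0 pos [0.5535 0.1343 0.1527] x [-0.045  0.999 -0.   ] z [-0.999 -0.045  0.002] F [-0.3 -0.4 -2.2] w 0.271 q [ 0.19  0.13  1.91 -0.    1.1  -1.42]
shift tool x,z: 0.0002 -0.0006
turn about tool y: -0.002 (q5 now -1.42 )
```

View pics/w4.png

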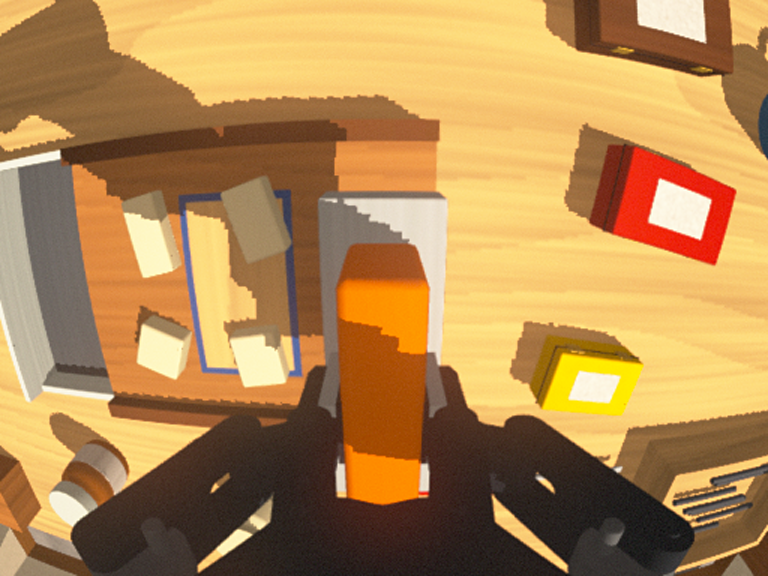

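View pics/s4.png

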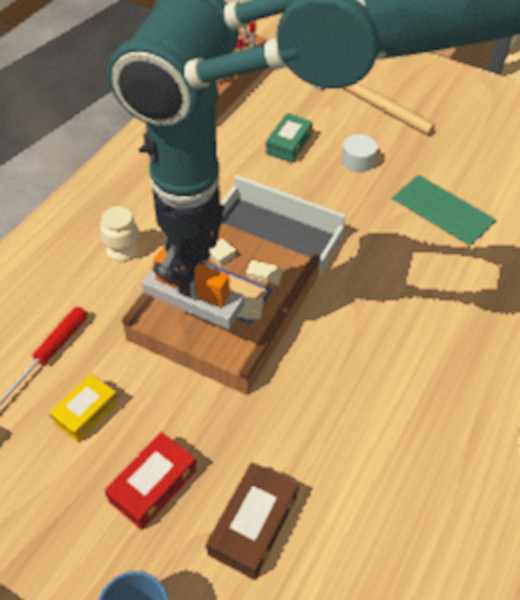

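>>> {"name": "arm_command", "arguments": {"deltas": [[0,0.02,-0.0006,0],[0,0.025,0,0],[0,0.02,0,0],[0,0.01,0,0],[0,0.0075,0,0],[0,0,0,0],[0,0,0,0]]}}

```text
time: 10.98
tool_pos: [0.5555, 0.1349, 0.0719]
tcp_rot: [-1.187, -1.245, 1.243]
wrist_force: [0.5, -0.8, -2.1]
width: 0.277
```

```bash
python3 - <<'E'
from h import *
st(); c=cam("wrist"); save(c,"w5",None,1.5)
E
```

```text
t 10.97 pos [0.5555 0.1349 0.0719] x [-0.047  0.999  0.   ] z [-0.999 -0.047 -0.002] F [ 0.5 -0.8 -2.1] w 0.277 q [ 0.19  0.22  1.97  0.    0.95 -1.42]
```

View pics/w5.png

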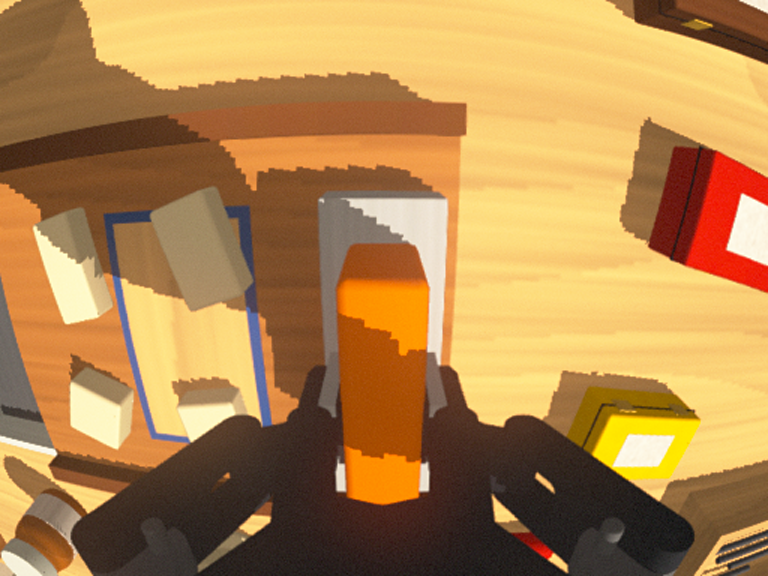

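>>> {"name": "arm_command", "arguments": {"deltas": [[0,0.003,0.001,0],[-0.01,0,0,0],[-0.01,0,0,0],[-0.01,0,0,0],[-0.01,0,0,0],[-0.01,0,0,0],[-0.01,0,0,0],[-0.01,0,0,0],[-0.01,0,0,0],[-0.01,0,0,0],[-0.01,0,0,0],[0,0,0,0]]}}

```text
time: 12.52
tool_pos: [0.5585, 0.034, 0.068]
tcp_rot: [-1.187, -1.243, 1.244]
wrist_force: [-0.4, 0.5, -2.6]
width: 0.268
```

```bash
python3 - <<'E'
from h import *
st(); c=cam("wrist"); save(c,"w6",None,1.5)
c=cam("side"); save(c,"s6",(180,100,330,270),3)
E
```

```text
t 12.53 pos [0.5585 0.034  0.068 ] x [-0.046  0.999 -0.   ] z [-0.999 -0.046  0.   ] F [-0.4  0.5 -2.6] w 0.268 q [ 0.02  0.21  2.   -0.    0.94 -1.6 ]
```

View pics/w6.png

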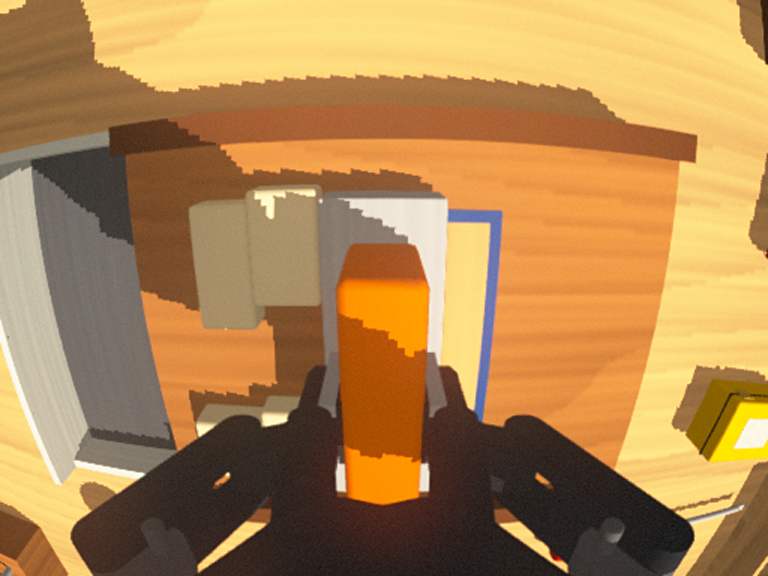

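View pics/s6.png

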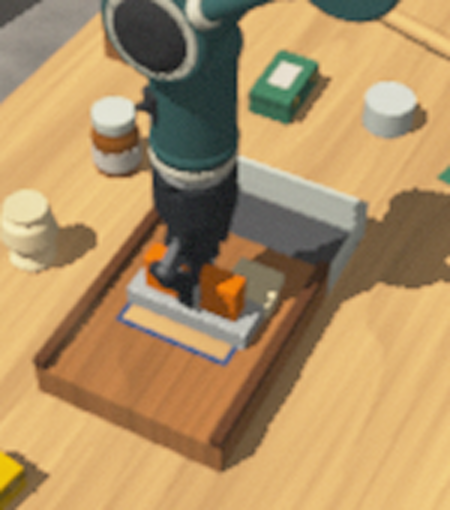

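>>> {"name": "arm_command", "arguments": {"deltas": [[-0.01,0,0,0],[-0.01,0,0,0],[-0.01,0,0,0],[-0.01,0,0,0],[-0.01,0,0,0],[-0.01,0,0,0],[-0.008,0,0,0],[-0.008,0,0,0],[-0.008,0,0,0],[-0.008,0,0,0],[-0.008,0,0,0],[-0.007,0,0,0],[0,0,0,0],[0,0,0,0]]}}

```text
time: 14.38
tool_pos: [0.5634, -0.072, 0.068]
tcp_rot: [-1.186, -1.244, 1.244]
wrist_force: [-0.8, 0.0, -2.6]
width: 0.274
```

```bash
python3 - <<'E'
from h import *
st(); c=cam("wrist"); save(c,"w7",None,1.5)
c=cam("side"); save(c,"s7",(180,100,330,270),3)
E
```

```text
t 14.38 pos [ 0.5634 -0.072   0.068 ] x [-0.047  0.999  0.   ] z [-0.999 -0.047  0.   ] F [-0.8  0.  -2.6] w 0.274 q [-0.17  0.22  1.98  0.    0.94 -1.79]
```

View pics/w7.png

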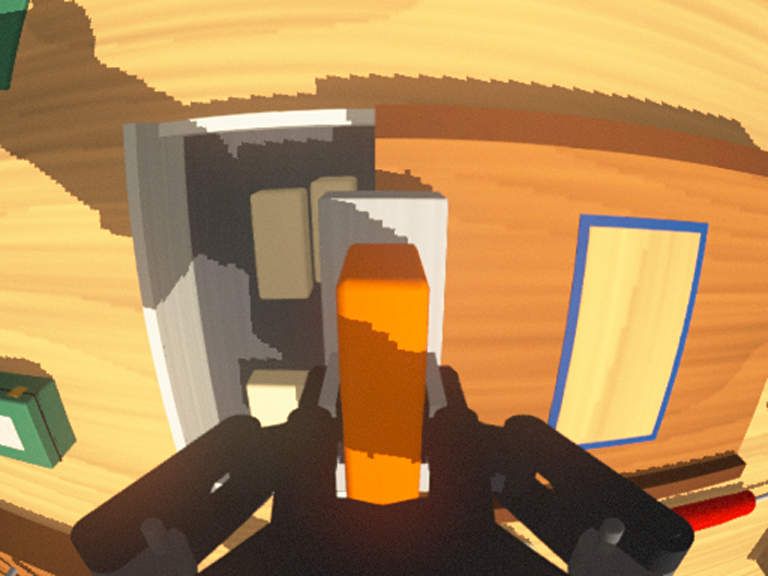

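View pics/s7.png

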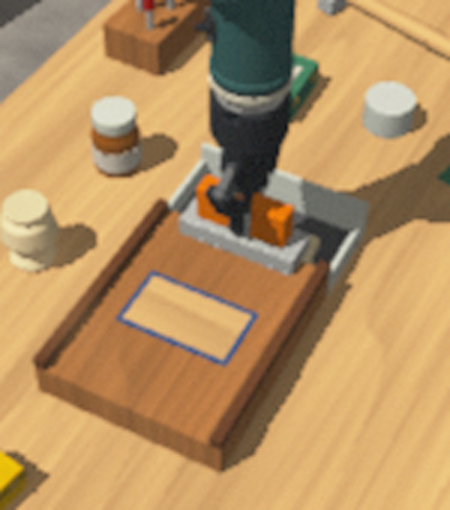

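>>> {"name": "arm_command", "arguments": {"deltas": [[0.004,-0.02,0,0],[0.01,-0.03,0,0],[0.02,-0.03,0,0],[0.02,-0.03,0,0],[0.02,-0.02,0,0],[0,0,0,0],[0,0,0,0]]}}

```text
time: 15.35
tool_pos: [0.5594, 0.002, 0.1974]
tcp_rot: [-1.186, -1.243, 1.245]
wrist_force: [-0.5, -0.2, -2.9]
width: 0.276
```

```bash
python3 - <<'E'
from h import *
st(); c=cam("wrist"); save(c,"w8",None,1.5)
c=cam("side"); save(c,"s8",(130,60,390,360),2)
E
```

```text
t 15.35 pos [0.5594 0.002  0.1974] x [-0.048  0.999 -0.   ] z [-0.999 -0.048  0.001] F [-0.5 -0.2 -2.9] w 0.276 q [-0.04  0.07  1.89 -0.    1.18 -1.66]
```

View pics/w8.png

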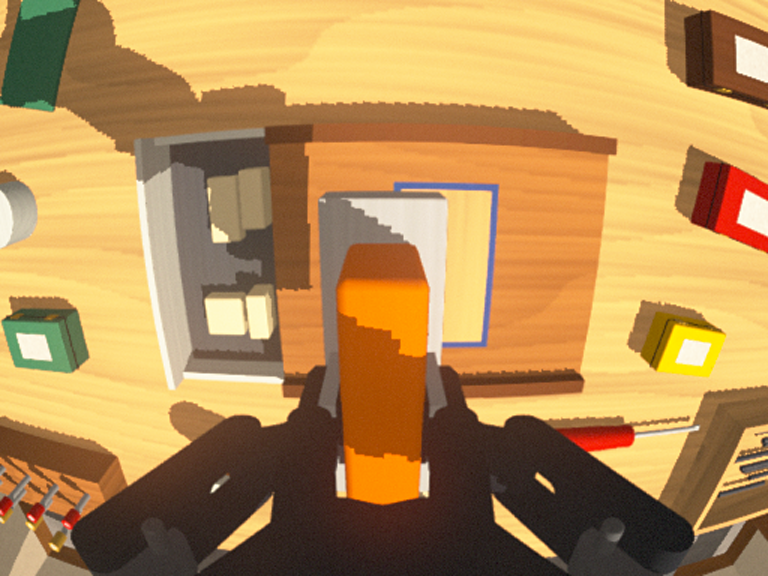

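View pics/s8.png

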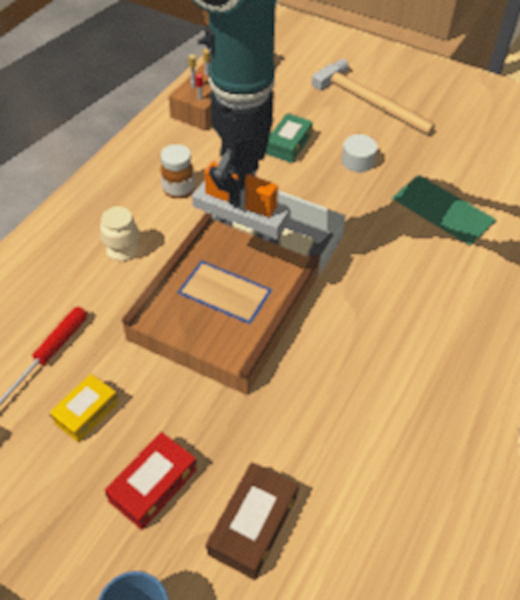

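```bash
python3 - <<'E'
from h import *
c=cam("top"); d=cam("side"); g=np.array([.35,-.317,.006])
for k in (c,d):
    m=mask(k,(55,80,20),(95,255,160),boxof(k,g,45),9)
    for b in blobs(m,40)[:1]:
        q=rect(onplane(k,b,.006)); print("mat",k["name"],q[0].round(4),np.round(q[1],1),np.degrees(q[2]).round(1))
for b in blobs(mask(d,(15,15,60),(40,130,255),(230,140,310,200)),10): print(b.mean(0), onplane(d,[b.mean(0)],.02).round(3))
E
```

```text
mat top [ 0.3078 -0.3146] [63.2 61.6] 81.3
mat side [ 0.3512 -0.3178] [153.2  77.6] -13.1
[289.94805195 165.66666667] [[ 0.521 -0.191  0.02 ]]
[277.63829787 180.76595745] [[ 0.525 -0.111  0.02 ]]
[237.71428571 197.07142857] [[0.599 0.012 0.02 ]]
[252. 174.] [[ 0.61  -0.094  0.02 ]]
[230.83333333 145.63333333] [[ 0.742 -0.173  0.02 ]]
```

>>> {"name": "arm_command", "arguments": {"deltas": [[-0.0258,0,0.0185,0],[-0.0258,0,0.0185,0],[-0.0258,0,0.0185,0],[-0.0258,0,0.0185,0],[-0.0258,0,0.0185,0],[-0.0258,0,0.0185,0],[-0.0258,0,0.0185,0],[-0.0258,0,0.0185,0],[-0.0258,0,0.0185,0],[-0.0258,0,0.0185,0],[-0.0258,0,0.0185,0],[-0.0258,0,0.0185,0],[0,0,0,0.146],[0,0,0,0.146],[0,0.03,0,0],[0,0.03,0,0],[0,0,0,0]]}}

```text
time: 17.68
tool_pos: [0.3504, -0.3159, 0.1349]
tcp_rot: [-1.308, -1.024, 1.026]
wrist_force: [-0.2, 0.0, -2.0]
width: 0.272
```

```bash
python3 - <<'E'
from h import *
go(.353,-.318,np.radians(76)); c=cam("wrist"); save(c,"w9",None,1.5)
E
```

```text
t 17.68 pos [ 0.3504 -0.3159  0.1349] x [0.243 0.97  0.004] z [-0.97   0.243  0.007] F [-0.2  0.  -2. ] w 0.272 q [-0.79 -0.03  2.12 -0.    1.06 -2.11]
shift tool x,z: -0.0014 -0.003
turn about tool y: -0.0012 (q5 now -2.11 )
```

View pics/w9.png

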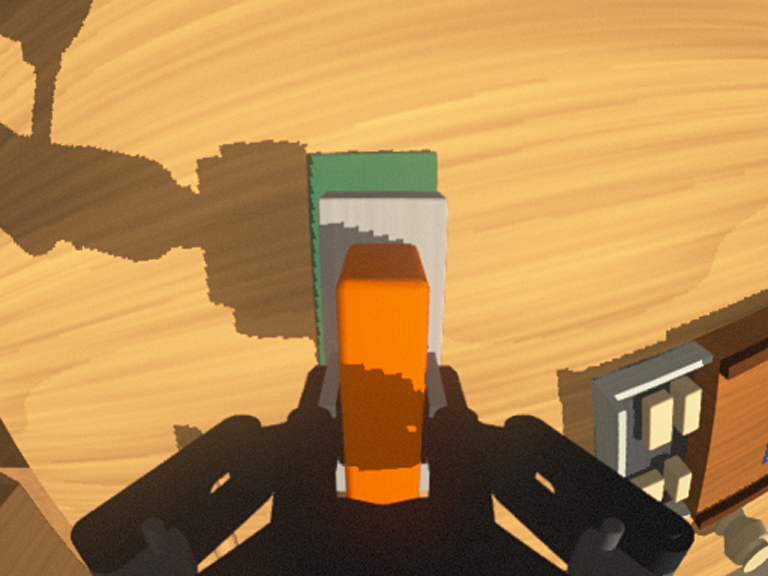

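>>> {"name": "arm_command", "arguments": {"deltas": [[-0.0014,0.03,-0.003,0],[0,0.03,0,0],[0,0.02,0,0],[0,0.01,0,0],[0,0.006,0,0],[0,0.004,0,0],[0,0,0,0]]}}

```text
time: 18.6
tool_pos: [0.3557, -0.3202, 0.0385]
tcp_rot: [-1.316, -1.027, 1.027]
wrist_force: [-0.4, -1.1, -2.4]
width: 0.271
```

```bash
python3 - <<'E'
from h import *
go(.353,-.318,np.radians(76))
E
```

```text
t 18.6 pos [ 0.3557 -0.3202  0.0385] x [ 0.242  0.97  -0.   ] z [-0.97   0.242 -0.001] F [-0.4 -1.1 -2.4] w 0.271 q [-0.78  0.1   2.19 -0.    0.85 -2.11]
shift tool x,z: 0.0015 0.0032
turn about tool y: -0.0005 (q5 now -2.11 )
```

>>> {"name": "arm_command", "arguments": {"deltas": [[0,0.002,0.001,0],[0,0.003,0,0],[0,0,0,0],[0,0,0,0]]}}

```text
time: 19.1
tool_pos: [0.3549, -0.3201, 0.0339]
tcp_rot: [-1.316, -1.027, 1.027]
wrist_force: [-1.3, 2.2, 5.1]
width: 0.272
```

>>> {"name": "arm_command", "arguments": {"deltas": [[0,0,0,0],[0,0,0,0],[0,0,0,0],[0,0,0,0],[0,0,0,0]], "fingers": 0.0854}}

```text
time: 19.73
tool_pos: [0.3544, -0.3197, 0.033]
tcp_rot: [-1.315, -1.027, 1.027]
wrist_force: [-0.8, 0.6, 0.0]
width: 0.998
```

>>> {"name": "arm_command", "arguments": {"deltas": [[0,-0.02,0,0],[0,-0.03,0,0],[0,-0.04,0,0],[0,-0.04,0,0],[0,-0.04,0,0],[0,-0.03,0,0],[0,0,0,0],[0,0,0,0]]}}

```text
time: 20.72
tool_pos: [0.3541, -0.3193, 0.2321]
tcp_rot: [-1.314, -1.027, 1.027]
wrist_force: [-0.2, 0.1, -0.0]
width: 1.001
```

```bash
python3 - <<'E'
from h import *
st(); c=cam("wrist"); save(c,"w10",None,1.5)
for b in blobs(mask(c,(3,180,100),(16,255,255),(150,50,350,300)),200)[:2]: print("grip",rect(onplane(c,b,.072)))
E
```

```text
t 20.73 pos [ 0.3541 -0.3193  0.2321] x [0.242 0.97  0.001] z [-0.97   0.242  0.001] F [-0.2  0.1 -0. ] w 1.001 q [-0.79 -0.12  2.01 -0.    1.25 -2.11]
grip (array([ 0.35428482, -0.32059698]), (101.36006164550781, 23.192148208618164), np.float64(-0.2372442436002915))
```

View pics/w10.png

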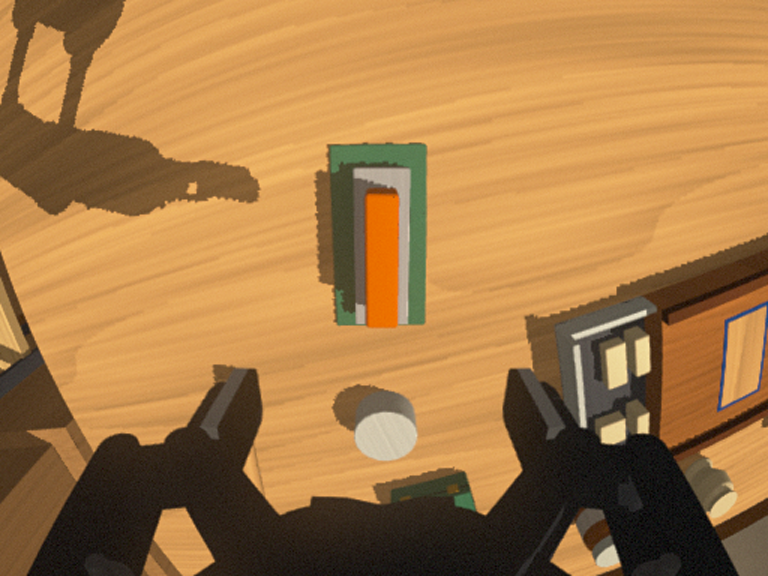

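>>> {"name": "arm_command", "arguments": {"deltas": [[0.0383,0,-0.0072,0],[0.0383,0,-0.0072,0],[0.0383,0,-0.0072,0],[0.0383,0,-0.0072,0],[0.0383,0,-0.0072,0],[0.0383,0,-0.0072,0],[0.0383,0,-0.0072,0],[0.0383,0,-0.0072,0],[0.0383,0,-0.0072,0],[0.0301,0,0.0238,0],[0.0301,0,0.0238,0],[0.0301,0,0.0238,0],[0.0301,0,0.0238,0],[0.0301,0,0.0238,0],[0.0301,0,0.0238,0],[0.0301,0,0.0238,0],[0.0301,0,0.0238,0],[0.0301,0,0.0238,0],[0,0,0,0]]}}

```text
time: 23.15
tool_pos: [0.3569, 0.3148, 0.2311]
tcp_rot: [-1.313, -1.027, 1.033]
wrist_force: [-0.2, -0.7, -0.7]
width: 1.001
```

>>> {"name": "arm_command", "arguments": {"deltas": [[0,0,0,0.16],[0,0,0,0.16],[0,0,0,0.16],[0,0,0,0.16],[0,0,0,0.16],[0,0,0,0.16],[0,0,0,0.16],[0,0,0,0.16],[0,0,0,0],[0,0,0,0]]}}

```text
time: 24.4
tool_pos: [0.3587, 0.313, 0.2323]
tcp_rot: [-1.572, -0.037, 0.038]
wrist_force: [-0.5, 0.1, -0.3]
width: 1.0
```

```bash
python3 - <<'E'
from h import *
go(.3582,.315,np.radians(2.7)); c=cam("wrist"); save(c,"w11",None,1.5)
for b in blobs(mask(c,(0,0,150),(180,70,255),(150,50,350,260)),100)[:3]: print("lab",rect(onplane(c,b,.04)))
E
```

```text
t 24.4 pos [0.3587 0.313  0.2323] x [ 0.999  0.048 -0.001] z [-0.048  0.999 -0.001] F [-0.5  0.1 -0.3] w 1.0 q [ 0.67 -0.12  2.01 -0.    1.25  0.62]
shift tool x,z: -0.0004 0.002
turn about tool y: 0.0009 (q5 now 0.62 )
lab (array([0.35778018, 0.31454099]), (56.036739349365234, 31.86206817626953), np.float64(-1.5231960382516885))
```

View pics/w11.png

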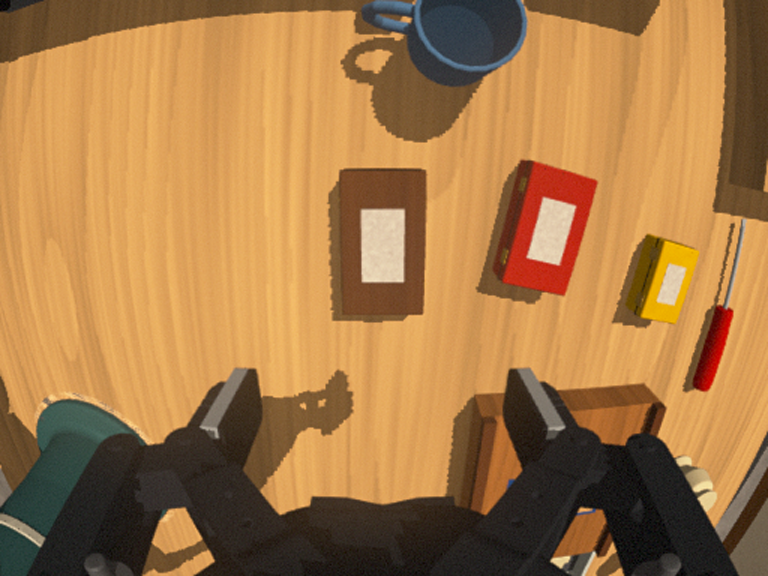

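>>> {"name": "arm_command", "arguments": {"deltas": [[-0.0006,0.03,0.0015,0],[0,0.035,0,0],[0,0.035,0,0],[0,0.035,0,0],[0,0.035,0,0],[0,0.025,0,0],[0,0.015,0,0],[0,0.01,0,0],[0,0,0,0],[0,0,0,0]]}}

```text
time: 25.7
tool_pos: [0.3588, 0.3159, 0.014]
tcp_rot: [-1.569, -0.037, 0.035]
wrist_force: [-0.3, 0.4, 0.8]
width: 0.998
```

```bash
python3 - <<'E'
from h import *
go(.3578,.3145,np.radians(2.7)); c=cam("wrist"); save(c,"w12",None,1.5)
E
```

```text
t 25.7 pos [0.3588 0.3159 0.014 ] x [0.999 0.046 0.001] z [-0.046  0.999  0.001] F [-0.3  0.4  0.8] w 0.998 q [ 0.67  0.14  2.2  -0.    0.79  0.62]
shift tool x,z: -0.0011 -0.0013
turn about tool y: -0.0009 (q5 now 0.62 )
```

View pics/w12.png

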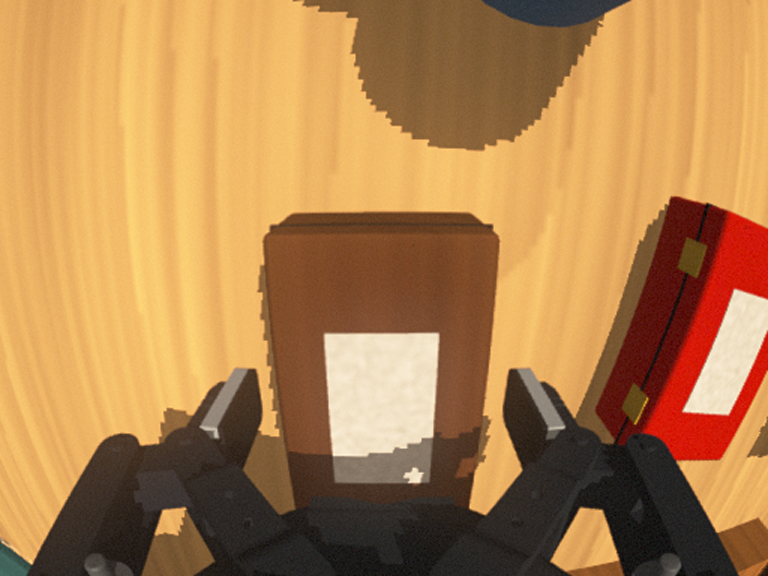

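>>> {"name": "arm_command", "arguments": {"deltas": [[0,0.004,0,0],[0,0,0,0]]}}

```text
time: 26.0
tool_pos: [0.358, 0.3152, 0.0091]
tcp_rot: [-1.57, -0.036, 0.036]
wrist_force: [0.2, -0.3, -1.0]
width: 1.0
```

>>> {"name": "arm_command", "arguments": {"deltas": [[0,0,0,0],[0,0,0,0],[0,0,0,0],[0,0,0,0],[0,0,0,0]], "fingers": 0, "newtons": 90}}

```text
time: 26.62
tool_pos: [0.3587, 0.3157, 0.0098]
tcp_rot: [-1.57, -0.037, 0.035]
wrist_force: [-0.3, -0.9, 5.5]
width: 0.757
```

```bash
python3 - <<'E'
from h import *
st()
E
```

```text
t 26.62 pos [0.3587 0.3157 0.0098] x [0.999 0.046 0.001] z [-0.046  0.999  0.001] F [-0.3 -0.9  5.5] w 0.757 q [ 0.67  0.15  2.2  -0.    0.79  0.62]
```

>>> {"name": "arm_command", "arguments": {"deltas": [[0,-0.01,0,0],[0,-0.02,0,0],[0,-0.03,0,0],[0,-0.03,0,0],[0,-0.03,0,0],[0,-0.02,0,0],[0,-0.01,0,0],[0,0,0,0]]}}

```text
time: 27.62
tool_pos: [0.358, 0.3152, 0.1591]
tcp_rot: [-1.57, -0.036, 0.036]
wrist_force: [0.5, -0.6, -3.8]
width: 0.754
```

>>> {"name": "arm_command", "arguments": {"deltas": [[0.0095,0,-0.014,0],[0.0191,0,-0.028,0],[0.0191,0,-0.028,0],[0.0191,0,-0.028,0],[0.0191,0,-0.028,0],[0.0191,0,-0.028,0],[0.0191,0,-0.028,0],[0.0191,0,-0.028,0],[0.0191,0,-0.028,0],[0.0191,0,-0.028,0],[0.0095,0,-0.014,0]]}}

```text
time: 29.0
tool_pos: [0.5616, 0.0421, 0.1576]
tcp_rot: [-1.571, -0.033, 0.036]
wrist_force: [0.2, -0.4, -4.3]
width: 0.761
```

>>> {"name": "arm_command", "arguments": {"deltas": [[0,0,0,-0.157],[0,0,0,-0.157],[0,0,0,-0.157],[0,0,0,-0.157],[0,0,0,-0.157],[0,0,0,-0.157],[0,0,0,-0.157],[0,0,0,-0.157],[0,0,0,-0.157],[0,0,0,-0.157],[0,0,0,0],[0,0,0,0]]}}

```text
time: 30.5
tool_pos: [0.5611, 0.0443, 0.1585]
tcp_rot: [-1.188, -1.24, 1.241]
wrist_force: [-0.3, -0.2, -3.2]
width: 0.752
```

```bash
python3 - <<'E'
from h import *
go(.5623,.0448,np.radians(92.7)); c=cam("wrist"); save(c,"w13",None,1.5)
for b in blobs(mask(c,(0,0,140),(180,70,255),(150,200,350,360)),100)[:3]: print("lab",rect(onplane(c,b,.04+.15)))
E
```

```text
t 30.5 pos [0.5611 0.0443 0.1585] x [-0.043  0.999  0.   ] z [-0.999 -0.043  0.001] F [-0.3 -0.2 -3.2] w 0.752 q [ 0.03  0.11  1.92  0.    1.11 -1.58]
shift tool x,z: 0.0005 -0.0012
turn about tool y: -0.0045 (q5 now -1.58 )
lab (array([0.5604231 , 0.04350296]), (57.1713981628418, 32.701560974121094), np.float64(0.045044602647870136))
```

View pics/w13.png

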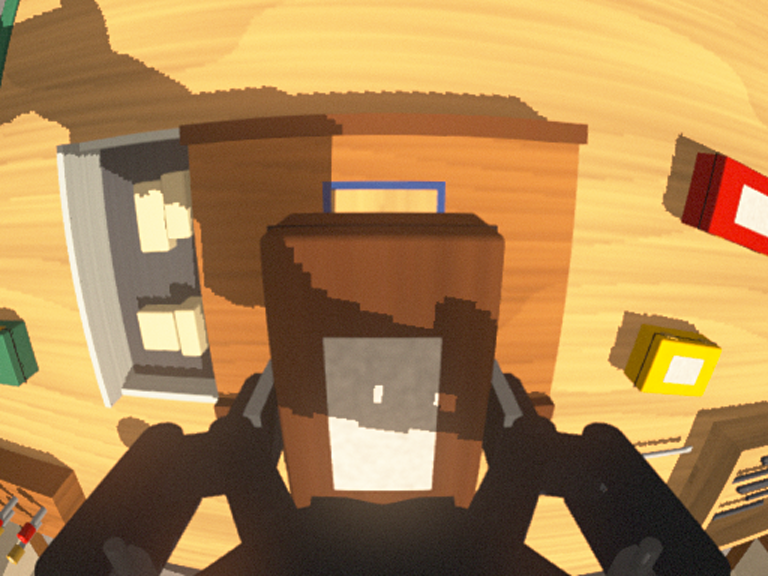

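>>> {"name": "arm_command", "arguments": {"deltas": [[0.001,0.02,-0.0017,-0.003],[0,0.03,0,0],[0,0.025,0,0],[0,0.015,0,0],[0,0.01,0,0],[0,0.003,0,0],[0,0,0,0],[0,0,0,0]]}}

```text
time: 31.55
tool_pos: [0.5642, 0.0454, 0.0571]
tcp_rot: [-1.187, -1.246, 1.244]
wrist_force: [-0.3, -0.5, -3.7]
width: 0.755
```

```bash
python3 - <<'E'
from h import *
go(.5635,.0448,np.radians(92.7)); c=cam("wrist"); save(c,"w14",None,1.5)
for b in blobs(mask(c,(0,0,140),(180,70,255),(150,200,350,360)),100)[:3]: print("lab",rect(onplane(c,b,.04+.045)))
E
```

```text
t 31.55 pos [0.5642 0.0454 0.0571] x [-0.048  0.999 -0.   ] z [-0.999 -0.048 -0.002] F [-0.3 -0.5 -3.7] w 0.755 q [ 0.04  0.23  2.    0.    0.91 -1.58]
shift tool x,z: -0.0006 0.0007
turn about tool y: 0.001 (q5 now -1.58 )
lab (array([0.56601227, 0.0447475 ]), (59.14033508300781, 33.8161506652832), np.float64(0.05020207209253913))
```

>>> {"name": "arm_command", "arguments": {"deltas": [[0,0.004,0.001,0],[0,0.002,0,0],[0,0,0,0],[0,0,0,0]]}}

```text
time: 32.1
tool_pos: [0.5622, 0.0453, 0.05]
tcp_rot: [-1.186, -1.244, 1.245]
wrist_force: [-0.1, 0.0, -4.8]
width: 0.757
```

>>> {"name": "arm_command", "arguments": {"deltas": [[0,0.001,0,0],[0,0,0,0],[0,0,0,0]]}}

```text
time: 32.48
tool_pos: [0.5624, 0.0454, 0.0498]
tcp_rot: [-1.186, -1.245, 1.245]
wrist_force: [-3.8, -0.4, 6.3]
width: 0.756
```

>>> {"name": "arm_command", "arguments": {"deltas": [[0,0,0,0],[0,0,0,0],[0,0,0,0],[0,0,0,0]], "fingers": 0.0854}}

```text
time: 32.98
tool_pos: [0.5624, 0.0453, 0.049]
tcp_rot: [-1.186, -1.245, 1.245]
wrist_force: [-0.3, 0.7, 0.7]
width: 1.001
```

>>> {"name": "arm_command", "arguments": {"deltas": [[0,-0.02,0,0],[0,-0.03,0,0],[0,-0.04,0,0],[0,-0.04,0,0],[0,-0.04,0,0],[0,-0.03,0,0],[0,0,0,0],[0,0,0,0]]}}

```text
time: 33.98
tool_pos: [0.5617, 0.0453, 0.248]
tcp_rot: [-1.185, -1.244, 1.245]
wrist_force: [-0.2, 0.6, 0.2]
width: 0.999
```

```bash
python3 - <<'E'
from h import *
st(); c=cam("wrist"); save(c,"w15",None,1.5)
for b in blobs(mask(c,(0,0,140),(180,70,255),(200,100,330,260)),100)[:3]: print("lab",rect(onplane(c,b,.08)))
for b in blobs(mask(c,(0,0,140),(180,70,255),(400,0,512,380)),50)[:5]: print("right",b.mean(0),rect(onplane(c,b,.036)))
E
```

```text
t 33.98 pos [0.5617 0.0453 0.248 ] x [-0.048  0.999  0.   ] z [-0.999 -0.048  0.001] F [-0.2  0.6  0.2] w 0.999 q [ 0.04  0.04  1.82 -0.    1.27 -1.58]
lab (array([0.56211554, 0.04483054]), (57.36495590209961, 32.17710876464844), np.float64(0.04050898964011296))
right [461.36144578 130.13253012] (array([0.49365347, 0.33639465]), (50.68206787109375, 29.54996109008789), np.float64(1.414530556144535))
right [421.56451613 218.88709677] (array([0.62995062, 0.29370297]), (36.82699203491211, 23.035863876342773), np.float64(1.4661800354835863))
right [483.66666667 348.74358974] (array([0.98056903, 0.62730023]), (76.1135482788086, 32.210758209228516), np.float64(0.0023662212292787643))
right [402.92682927 356.36585366] (array([0.93676697, 0.36191519]), (67.81158447265625, 17.09670639038086), np.float64(0.5191383469570661))
right [416.5        271.05714286] (array([0.72136102, 0.31325769]), (66.5925521850586, 5.881583213806152), np.float64(-1.542653005790834))
```

View pics/w15.png

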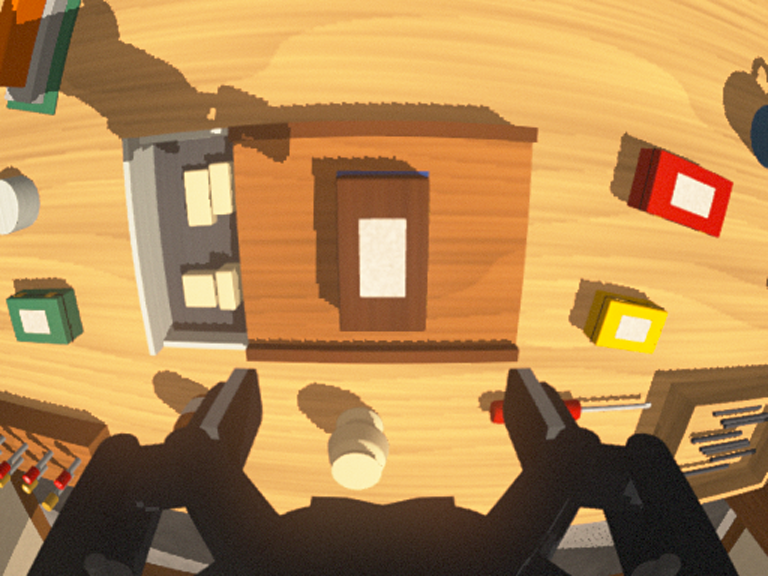

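>>> {"name": "arm_command", "arguments": {"deltas": [[0.0326,0,0.006,0],[0.0326,0,0.006,0],[0.0326,0,0.006,0],[0.0326,0,0.006,0],[0.0326,0,0.006,0],[0.0326,0,0.006,0],[0.0326,0,0.006,0],[0.0326,0,0.006,0],[0.0326,0,0.006,0],[0,0,0,0.178],[0,0,0,0.178],[0,0,0,0.178],[0,0,0,0.178],[0,0,0,0.178],[0,0,0,0.178],[0,0,0,0.178],[0,0,0,0.178],[0,0,0,0.178],[0,0,0,0.178],[0,0,0,0]]}}

```text
time: 36.52
tool_pos: [0.4934, 0.3352, 0.2469]
tcp_rot: [-1.569, 0.127, -0.123]
wrist_force: [0.2, -0.1, 0.3]
width: 0.999
```

```bash
python3 - <<'E'
from h import *
c=cam("wrist"); save(c,"w16",None,1.5)
b=blobs(mask(c,(0,0,140),(180,70,255),(200,80,330,260)),100)[0]; q=rect(onplane(c,b,.038)); print(q, np.degrees(q[2])-90)
go(*q[0],q[2]-np.pi/2); 
E
```

```text
(array([0.49325125, 0.33391708]), (48.698856353759766, 28.39736557006836), np.float64(1.4118245181609055)) -9.108413696289077
t 36.58 pos [0.4935 0.3354 0.2473] x [ 0.988 -0.157 -0.002] z [ 0.157  0.988 -0.002] F [-0.8 -0.2 -1. ] w 1.002 q [ 0.56  0.11  1.76 -0.    1.28  0.71]
shift tool x,z: -0.0 -0.0015
turn about tool y: 0.0013 (q5 now 0.71 )
```

View pics/w16.png

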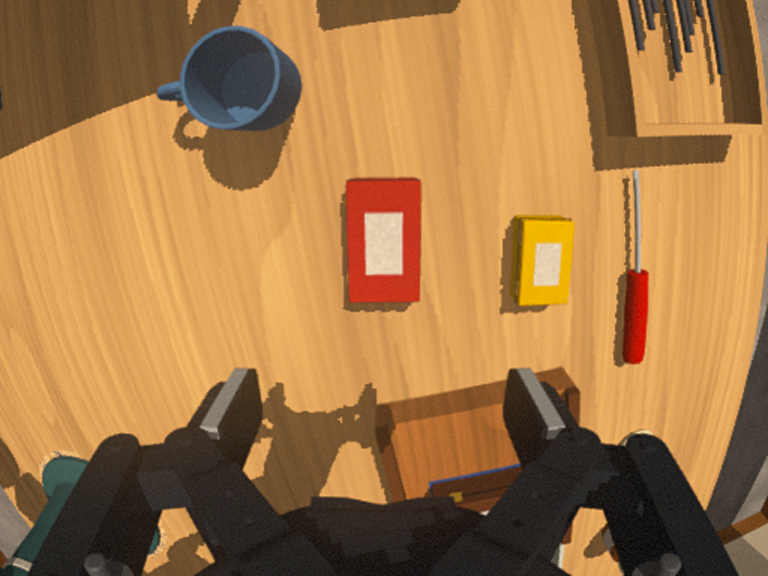

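>>> {"name": "arm_command", "arguments": {"deltas": [[0,0.03,-0.0013,0],[0,0.035,0,0],[0,0.035,0,0],[0,0.035,0,0],[0,0.035,0,0],[0,0.03,0,0],[0,0.02,0,0],[0,0.012,0,0],[0,0,0,0],[0,0,0,0]]}}

```text
time: 37.83
tool_pos: [0.4949, 0.3351, 0.0182]
tcp_rot: [-1.566, 0.125, -0.127]
wrist_force: [0.8, -0.2, 1.0]
width: 1.002
```

>>> {"name": "arm_command", "arguments": {"deltas": [[0,0.006,0,0],[0,0,0,0],[0,0,0,0]]}}

```text
time: 38.2
tool_pos: [0.494, 0.3346, 0.0113]
tcp_rot: [-1.567, 0.126, -0.127]
wrist_force: [-1.4, 1.2, -0.6]
width: 1.001
```

```bash
python3 - <<'E'
from h import *
go(.4933,.3342,np.radians(-9.1)); c=cam("wrist"); save(c,"w17",None,1.5)
E
```

```text
t 38.2 pos [0.494  0.3346 0.0113] x [ 0.987 -0.16   0.   ] z [0.16  0.987 0.   ] F [-1.4  1.2 -0.6] w 1.001 q [0.55 0.34 1.95 0.   0.85 0.71]
shift tool x,z: -0.0007 -0.0005
turn about tool y: -0.0021 (q5 now 0.71 )
```

View pics/w17.png

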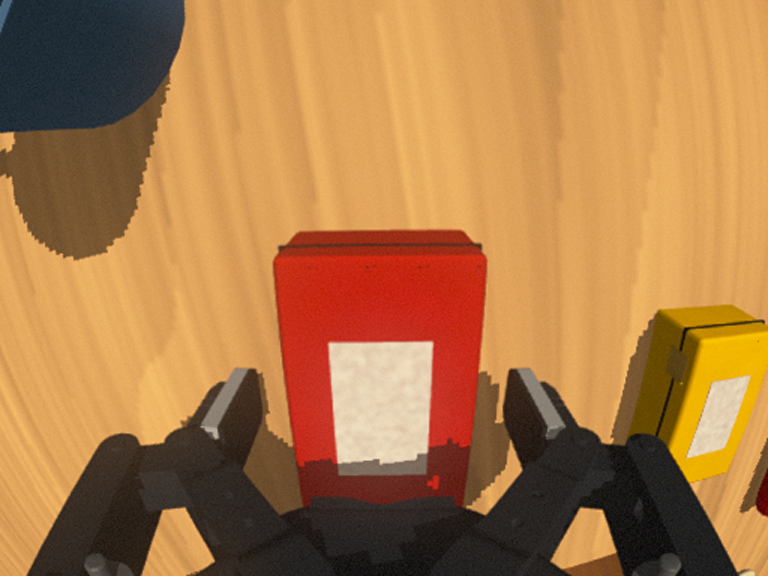

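>>> {"name": "arm_command", "arguments": {"deltas": [[0,0,0,0],[0,0,0,0],[0,0,0,0],[0,0,0,0],[0,0,0,0]], "fingers": 0, "newtons": 90}}

```text
time: 38.88
tool_pos: [0.4946, 0.3349, 0.0118]
tcp_rot: [-1.566, 0.126, -0.127]
wrist_force: [0.4, -0.2, 5.3]
width: 0.678
```

>>> {"name": "arm_command", "arguments": {"deltas": [[0,-0.01,0,0],[0,-0.02,0,0],[0,-0.03,0,0],[0,-0.03,0,0],[0,-0.03,0,0],[0,-0.02,0,0],[0,-0.01,0,0],[0,0,0,0],[0,0,0,0]]}}

```text
time: 40.0
tool_pos: [0.4931, 0.334, 0.1596]
tcp_rot: [-1.569, 0.128, -0.125]
wrist_force: [0.3, 0.5, -3.1]
width: 0.681
```

```bash
python3 - <<'E'
from h import *
go(.5623,.0448,np.radians(92.7))
E
```

```text
t 40.0 pos [0.4931 0.334  0.1596] x [ 0.987 -0.16  -0.002] z [ 0.16   0.987 -0.002] F [ 0.3  0.5 -3.1] w 0.681 q [0.55 0.17 1.85 0.   1.12 0.71]
shift tool x,z: 0.1146 -0.2744
turn about tool y: 1.3627 (q5 now 0.71 )
```

>>> {"name": "arm_command", "arguments": {"deltas": [[0.0064,0,-0.0153,0],[0.0127,0,-0.0305,0],[0.0127,0,-0.0305,0],[0.0127,0,-0.0305,0],[0.0127,0,-0.0305,0],[0.0127,0,-0.0305,0],[0.0127,0,-0.0305,0],[0.0127,0,-0.0305,0],[0.0127,0,-0.0305,0],[0.0064,0,-0.0153,0]]}}

```text
time: 41.25
tool_pos: [0.5625, 0.0428, 0.1603]
tcp_rot: [-1.568, 0.129, -0.127]
wrist_force: [-0.1, 0.4, -2.7]
width: 0.684
```

>>> {"name": "arm_command", "arguments": {"deltas": [[0,0,0,0.1363],[0,0,0,0.1363],[0,0,0,0.1363],[0,0,0,0.1363],[0,0,0,0.1363],[0,0,0,0.1363],[0,0,0,0.1363],[0,0,0,0.1363],[0,0,0,0.1363],[0,0,0,0.1363],[0,0,0,0],[0,0,0,0]]}}

```text
time: 42.75
tool_pos: [0.5626, 0.0451, 0.1608]
tcp_rot: [-1.232, 1.173, -1.173]
wrist_force: [0.4, -0.0, -2.9]
width: 0.681
```

```bash
python3 - <<'E'
from h import *
go(.5623,.0448,np.radians(92.7)); c=cam("wrist"); save(c,"w18",None,1.5)
for b in blobs(mask(c,(0,0,90),(180,80,255),(180,200,330,340)),100)[:3]: print("lab",rect(onplane(c,b,.038+.149)))
E
```

```text
t 42.75 pos [0.5626 0.0451 0.1608] x [ 0.049 -0.999 -0.   ] z [ 0.999  0.049 -0.001] F [ 0.4 -0.  -2.9] w 0.681 q [0.04 0.11 1.92 0.   1.11 1.56]
shift tool x,z: 0.0003 -0.0003
turn about tool y: 0.002 (q5 now 1.56 )
lab (array([0.56243268, 0.04458692]), (50.668495178222656, 30.079526901245117), np.float64(0.053344256800128775))
lab (array([0.57109491, 0.01216799]), (25.428136825561523, 4.266831874847412), np.float64(0.1679809829961063))
lab (array([0.56818866, 0.07773603]), (24.828706741333008, 4.293194770812988), np.float64(-0.07136565983723475))
```

View pics/w18.png

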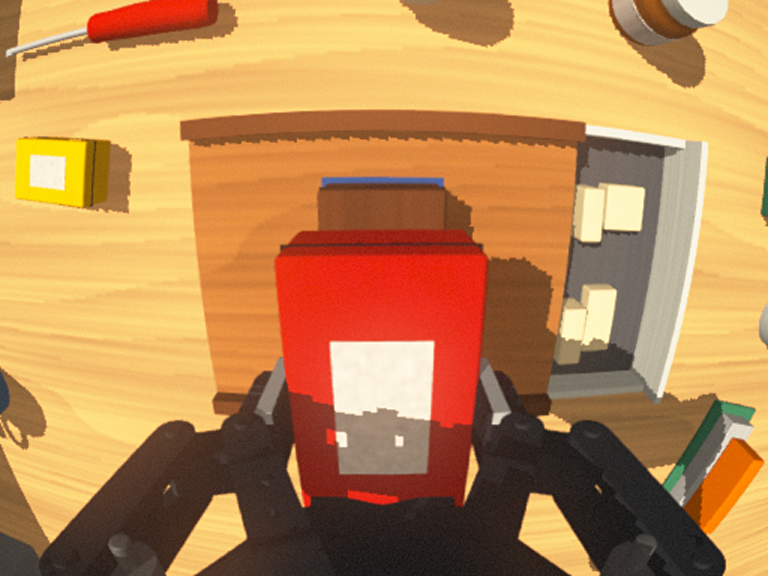

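>>> {"name": "arm_command", "arguments": {"deltas": [[0,0.02,0,0],[0,0.02,0,0],[0,0.013,0,0],[0,0.007,0,0],[0,0,0,0],[0,0,0,0]]}}

```text
time: 43.55
tool_pos: [0.5636, 0.0452, 0.1018]
tcp_rot: [-1.23, 1.174, -1.175]
wrist_force: [-0.1, 0.7, -2.7]
width: 0.68
```

```bash
python3 - <<'E'
from h import *
go(.5625,.0452,np.radians(92.7))
E
```

```text
t 43.55 pos [0.5636 0.0452 0.1018] x [ 0.047 -0.999  0.   ] z [0.999 0.047 0.001] F [-0.1  0.7 -2.7] w 0.68 q [ 0.04  0.17  1.97 -0.    1.    1.56]
shift tool x,z: -0.0001 -0.0011
turn about tool y: -0.0003 (q5 now 1.56 )
```

>>> {"name": "arm_command", "arguments": {"deltas": [[0,0.005,-0.0008,0],[0,0.003,0,0],[0,0,0,0],[0,0,0,0]]}}

```text
time: 44.05
tool_pos: [0.5621, 0.0451, 0.0931]
tcp_rot: [-1.231, 1.175, -1.175]
wrist_force: [-0.8, -0.4, -3.3]
width: 0.684
```

```bash
python3 - <<'E'
from h import *
go(.5625,.0452,np.radians(92.7))
E
```

```text
t 44.05 pos [0.5621 0.0451 0.0931] x [ 0.047 -0.999  0.   ] z [0.999 0.047 0.   ] F [-0.8 -0.4 -3.3] w 0.684 q [ 0.04  0.18  1.98 -0.    0.98  1.56]
shift tool x,z: -0.0001 0.0004
turn about tool y: -0.0003 (q5 now 1.56 )
```

>>> {"name": "arm_command", "arguments": {"deltas": [[0,0.0015,0,0],[0,0,0,0],[0,0,0,0]]}}

```text
time: 44.42
tool_pos: [0.5623, 0.0451, 0.0917]
tcp_rot: [-1.231, 1.174, -1.175]
wrist_force: [0.1, 0.5, -2.0]
width: 0.689
```

>>> {"name": "arm_command", "arguments": {"deltas": [[0,0.001,0,0],[0,0,0,0],[0,0,0,0]]}}

```text
time: 44.8
tool_pos: [0.5623, 0.0451, 0.0917]
tcp_rot: [-1.231, 1.174, -1.175]
wrist_force: [-3.5, -0.4, 5.6]
width: 0.68
```

>>> {"name": "arm_command", "arguments": {"deltas": [[0,0,0,0],[0,0,0,0],[0,0,0,0],[0,0,0,0]], "fingers": 0.0854}}

```text
time: 45.3
tool_pos: [0.5621, 0.0451, 0.0904]
tcp_rot: [-1.231, 1.175, -1.175]
wrist_force: [-0.2, -0.1, 0.4]
width: 1.003
```

>>> {"name": "arm_command", "arguments": {"deltas": [[0,-0.02,0,0],[0,-0.03,0,0],[0,-0.04,0,0],[0,-0.04,0,0],[0,-0.03,0,0],[0,-0.02,0,0],[0,0,0,0],[0,0,0,0]]}}

```text
time: 46.3
tool_pos: [0.5613, 0.0451, 0.2689]
tcp_rot: [-1.233, 1.176, -1.173]
wrist_force: [-0.1, -0.4, 0.6]
width: 0.999
```

```bash
python3 - <<'E'
from h import *
go(.6565,-.3352,np.radians(4.2)); c=cam("wrist"); save(c,"w19",None,1.5)
for b in blobs(mask(c,(0,0,90),(180,80,255),(200,100,330,240)),100)[:3]: print("lab",rect(onplane(c,b,.118)))
for b in blobs(mask(c,(0,0,140),(180,70,255),(0,0,512,380)),50)[:7]: print("oth",b.mean(0),rect(onplane(c,b,.035)))
E
```

```text
t 46.3 pos [0.5613 0.0451 0.2689] x [ 0.047 -0.999 -0.   ] z [ 0.999  0.047 -0.002] F [-0.1 -0.4  0.6] w 0.999 q [ 0.04  0.03  1.8  -0.    1.31  1.56]
shift tool x,z: 0.3843 0.0773
turn about tool y: 1.5443 (q5 now 1.56 )
lab (array([0.56285748, 0.04472457]), (50.015174865722656, 29.49403953552246), np.float64(0.05916623487104311))
oth [398.1275 136.265 ] (array([ 0.57107483, -0.13339037]), (198.34634399414062, 102.51144409179688), np.float64(0.05425735903056528))
oth [254.38356164 173.        ] (array([0.53975458, 0.04437053]), (63.14802551269531, 36.54611587524414), np.float64(0.05880561373112192))
oth [409.71428571  13.00952381] (array([ 0.77787103, -0.15754739]), (62.89750289916992, 44.55067825317383), np.float64(-1.3106651431025726))
oth [484.64 190.79] (array([ 0.53421332, -0.34584021]), (92.5570297241211, 58.42560577392578), np.float64(1.2122489571250759))
oth [ 79.75362319 105.75362319] (array([0.63073901, 0.29463824]), (37.08855056762695, 22.649240493774414), np.float64(1.4485574990763688))
oth [494.43076923 117.73846154] (array([ 0.65684058, -0.3363902 ]), (46.806087493896484, 28.783897399902344), np.float64(-1.5003980519012545))
oth [361.4047619  218.01190476] (array([ 0.47982742, -0.11345071]), (56.10480880737305, 15.954596519470215), np.float64(-1.545513681887635))
```

View pics/w19.png

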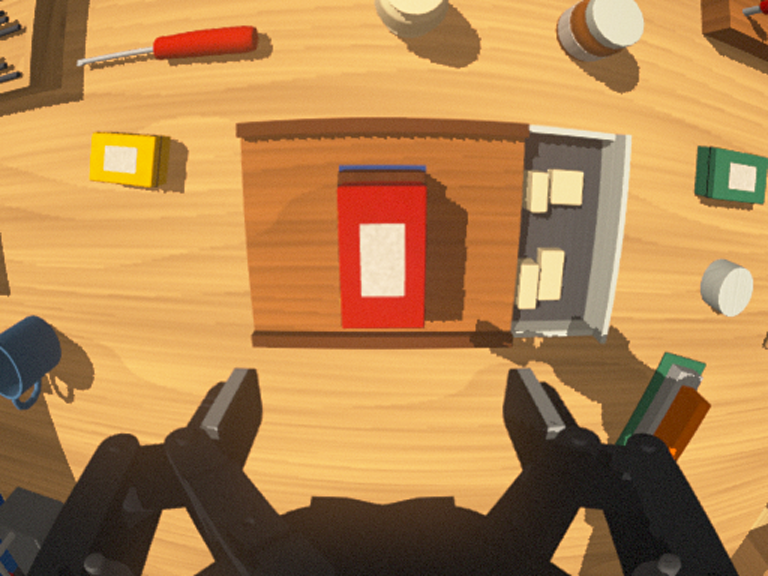

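>>> {"name": "arm_command", "arguments": {"deltas": [[0.0427,0,0.0086,0],[0.0427,0,0.0086,0],[0.0427,0,0.0086,0],[0.0427,0,0.0086,0],[0.0427,0,0.0086,0],[0.0427,0,0.0086,0],[0.0427,0,0.0086,0],[0.0427,0,0.0086,0],[0.0427,0,0.0086,0],[0,0,0,-0.1775],[0,0,0,-0.1775],[0,0,0,-0.1775],[0,0,0,-0.1775],[0,0,0,-0.1775],[0,0,0,-0.1775],[0,0,0,-0.1775],[0,0,0,-0.1775],[0,0,0,-0.1775],[0,0,0,0],[0,0,0,0]]}}

```text
time: 48.85
tool_pos: [0.657, -0.3349, 0.2692]
tcp_rot: [-1.569, -0.054, 0.057]
wrist_force: [0.8, 0.3, 0.2]
width: 1.001
```

```bash
python3 - <<'E'
from h import *
c=cam("wrist"); save(c,"w20",None,1.5)
b=blobs(mask(c,(0,0,140),(180,70,255),(220,80,300,260)),80)[0]; q=rect(onplane(c,b,.036)); print(q, np.degrees(q[2])-90)
go(*q[0],q[2]-np.pi/2); 
E
```

```text
(array([ 0.65720178, -0.3349722 ]), (45.023380279541016, 27.46026039123535), np.float64(-1.5002609989736566)) -175.95862340927124
t 48.9 pos [ 0.6571 -0.335   0.2696] x [ 0.997  0.071 -0.001] z [-0.071  0.997  0.001] F [ 0.3  1.3 -0.2] w 1.0 q [-0.51  0.37  1.4  -0.    1.37 -0.58]
shift tool x,z: 0.0001 0.0001
turn about tool y: 0.0006 (q5 now -0.58 )
```

View pics/w20.png

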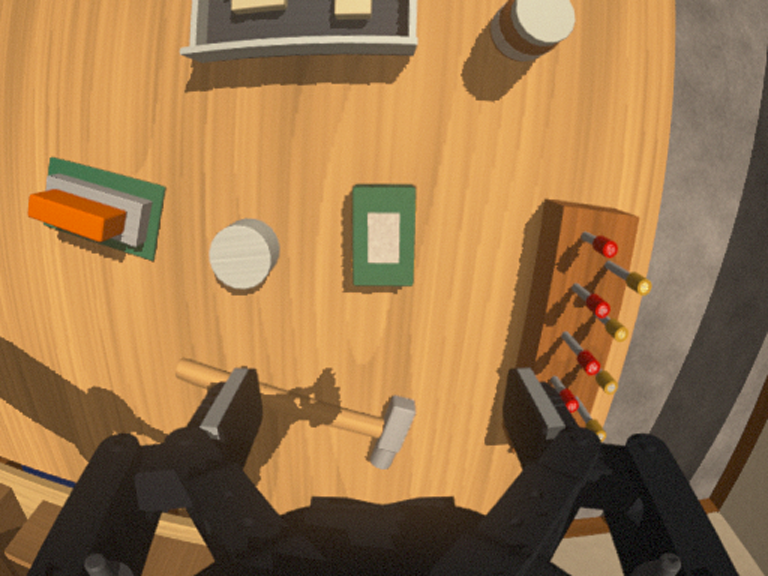

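>>> {"name": "arm_command", "arguments": {"deltas": [[0,0.03,0,0],[0,0.035,0,0],[0,0.035,0,0],[0,0.035,0,0],[0,0.035,0,0],[0,0.035,0,0],[0,0.025,0,0],[0,0.015,0,0],[0,0.008,0,0],[0,0,0,0],[0,0,0,0]]}}

```text
time: 50.28
tool_pos: [0.6584, -0.3357, 0.0191]
tcp_rot: [-1.571, -0.059, 0.056]
wrist_force: [0.3, -1.0, -0.1]
width: 0.998
```

```bash
python3 - <<'E'
from h import *
go(.6572,-.335,np.radians(4.1)); c=cam("wrist"); save(c,"w21",None,1.5)
E
```

```text
t 50.27 pos [ 0.6584 -0.3357  0.0191] x [0.997 0.073 0.002] z [-0.073  0.997 -0.001] F [ 0.3 -1.  -0.1] w 0.998 q [-0.51  0.56  1.61 -0.    0.97 -0.58]
shift tool x,z: -0.0011 0.0008
turn about tool y: 0.0018 (q5 now -0.58 )
```

View pics/w21.png

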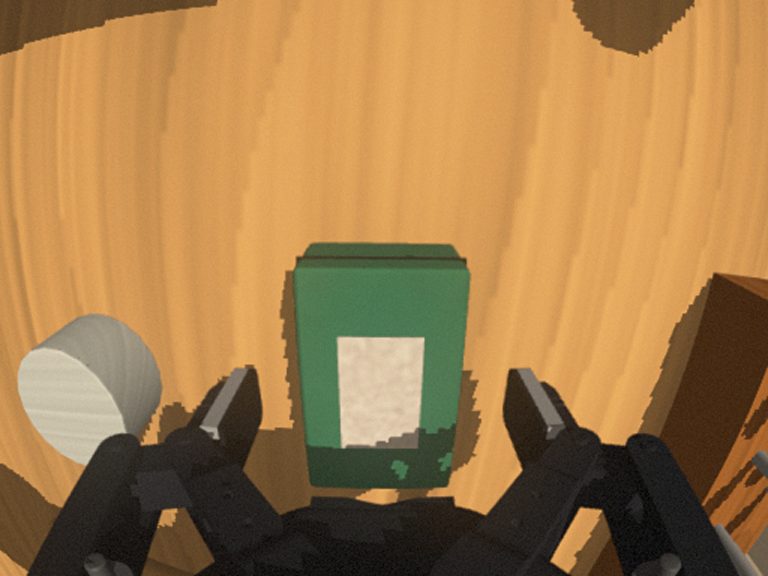

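>>> {"name": "arm_command", "arguments": {"deltas": [[0,0.006,0,0],[0,0,0,0],[0,0,0,0]]}}

```text
time: 50.7
tool_pos: [0.6573, -0.3351, 0.0115]
tcp_rot: [-1.57, -0.058, 0.058]
wrist_force: [-0.5, 0.1, -0.5]
width: 0.996
```

>>> {"name": "arm_command", "arguments": {"deltas": [[0,0,0,0],[0,0,0,0],[0,0,0,0],[0,0,0,0],[0,0,0,0]], "fingers": 0, "newtons": 90}}

```text
time: 51.32
tool_pos: [0.6579, -0.3354, 0.0122]
tcp_rot: [-1.571, -0.059, 0.057]
wrist_force: [0.5, -0.2, 3.9]
width: 0.611
```

>>> {"name": "arm_command", "arguments": {"deltas": [[0,-0.01,0,0],[0,-0.02,0,0],[0,-0.03,0,0],[0,-0.03,0,0],[0,-0.03,0,0],[0,-0.02,0,0],[0,-0.02,0,0],[0,-0.01,0,0],[0,0,0,0],[0,0,0,0]]}}

```text
time: 52.58
tool_pos: [0.6567, -0.3348, 0.1801]
tcp_rot: [-1.569, -0.056, 0.059]
wrist_force: [0.5, -0.1, -1.9]
width: 0.611
```

```bash
python3 - <<'E'
from h import *
go(.5623,.0448,np.radians(92.7))
E
```

```text
t 52.58 pos [ 0.6567 -0.3348  0.1801] x [ 0.997  0.073 -0.002] z [-0.073  0.997  0.001] F [ 0.5 -0.1 -1.9] w 0.611 q [-0.51  0.41  1.5  -0.    1.23 -0.58]
shift tool x,z: -0.0663 0.3855
turn about tool y: -1.5444 (q5 now -0.58 )
```

>>> {"name": "arm_command", "arguments": {"deltas": [[-0.0033,0,0.0193,0],[-0.0066,0,0.0386,0],[-0.0066,0,0.0386,0],[-0.0066,0,0.0386,0],[-0.0066,0,0.0386,0],[-0.0066,0,0.0386,0],[-0.0066,0,0.0386,0],[-0.0066,0,0.0386,0],[-0.0066,0,0.0386,0],[-0.0066,0,0.0386,0],[-0.0033,0,0.0193,0]]}}

```text
time: 53.95
tool_pos: [0.5614, 0.0474, 0.1809]
tcp_rot: [-1.57, -0.058, 0.061]
wrist_force: [0.2, -1.0, -1.7]
width: 0.612
```

>>> {"name": "arm_command", "arguments": {"deltas": [[0,0,0,-0.1544],[0,0,0,-0.1544],[0,0,0,-0.1544],[0,0,0,-0.1544],[0,0,0,-0.1544],[0,0,0,-0.1544],[0,0,0,-0.1544],[0,0,0,-0.1544],[0,0,0,-0.1544],[0,0,0,-0.1544],[0,0,0,0],[0,0,0,0]]}}

```text
time: 55.45
tool_pos: [0.5629, 0.0449, 0.1814]
tcp_rot: [-1.188, -1.241, 1.242]
wrist_force: [-0.5, -0.6, -2.2]
width: 0.61
```

```bash
python3 - <<'E'
from h import *
s,R=st(); go(.5623,.0448,np.radians(92.7)); c=cam("wrist"); save(c,"w22",None,1.5)
for b in blobs(mask(c,(0,0,90),(180,80,255),(180,200,330,340)),100)[:3]: print("lab",rect(onplane(c,b,.036+s["tool_pos"][2]-.012)))
E
```

```text
t 55.45 pos [0.5629 0.0449 0.1814] x [-0.044  0.999 -0.   ] z [-0.999 -0.044  0.   ] F [-0.5 -0.6 -2.2] w 0.61 q [ 0.04  0.09  1.9  -0.    1.15 -1.58]
t 55.45 pos [0.5629 0.0449 0.1814] x [-0.044  0.999 -0.   ] z [-0.999 -0.044  0.   ] F [-0.5 -0.6 -2.2] w 0.61 q [ 0.04  0.09  1.9  -0.    1.15 -1.58]
shift tool x,z: -0.0001 0.0006
turn about tool y: -0.003 (q5 now -1.58 )
lab (array([0.561914  , 0.04568903]), (50.80502700805664, 42.48371887207031), np.float64(0.3256910857741586))
lab (array([0.55666455, 0.01221797]), (25.691761016845703, 5.858582973480225), np.float64(-0.2571994428063098))
lab (array([0.55392151, 0.07572825]), (25.54654884338379, 5.616699695587158), np.float64(0.345755041821193))
```

View pics/w22.png

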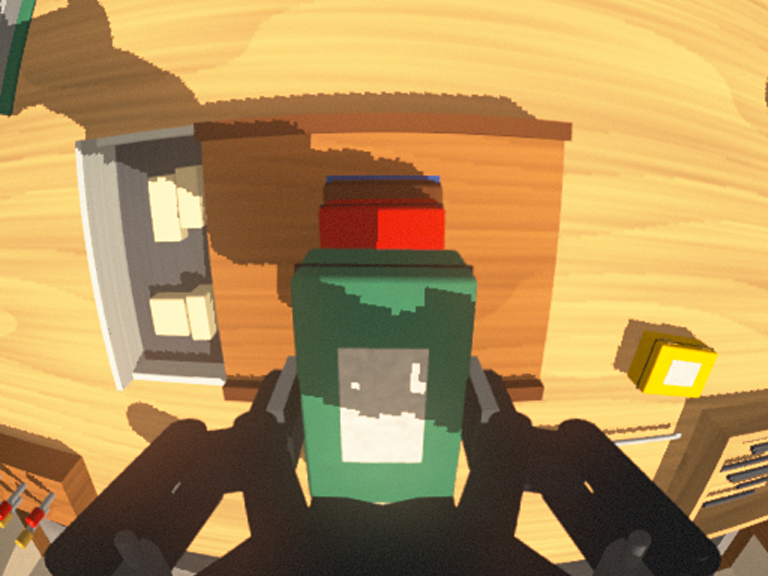

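>>> {"name": "arm_command", "arguments": {"deltas": [[0,0.02,0,-0.003],[0,0.014,0,0],[0,0.008,0,0],[0,0,0,0],[0,0,0,0]]}}

```text
time: 56.12
tool_pos: [0.5636, 0.0449, 0.1399]
tcp_rot: [-1.186, -1.246, 1.245]
wrist_force: [0.0, -1.4, -1.7]
width: 0.617
```

>>> {"name": "arm_command", "arguments": {"deltas": [[0,0.004,0,0],[0,0.0025,0,0],[0,0,0,0],[0,0,0,0]]}}

```text
time: 56.62
tool_pos: [0.5633, 0.0449, 0.1331]
tcp_rot: [-1.185, -1.246, 1.246]
wrist_force: [0.0, -0.3, -1.4]
width: 0.613
```

```bash
python3 - <<'E'
from h import *
go(.5625,.0448,np.radians(92.7))
E
```

```text
t 56.62 pos [0.5633 0.0449 0.1331] x [-0.05   0.999 -0.   ] z [-0.999 -0.05  -0.   ] F [ 0.  -0.3 -1.4] w 0.613 q [ 0.04  0.14  1.94 -0.    1.06 -1.58]
shift tool x,z: -0.0001 0.0008
turn about tool y: 0.0026 (q5 now -1.58 )
```

>>> {"name": "arm_command", "arguments": {"deltas": [[0,0.0015,0.0007,0],[0,0.0015,0,0],[0,0,0,0],[0,0,0,0]]}}

```text
time: 57.12
tool_pos: [0.5626, 0.0449, 0.1302]
tcp_rot: [-1.185, -1.246, 1.246]
wrist_force: [-0.4, -0.1, -0.8]
width: 0.61
```

>>> {"name": "arm_command", "arguments": {"deltas": [[0,0.001,0,0],[0,0,0,0],[0,0,0,0]]}}

```text
time: 57.5
tool_pos: [0.5626, 0.0449, 0.1301]
tcp_rot: [-1.185, -1.246, 1.246]
wrist_force: [-3.1, -1.0, 5.4]
width: 0.618
```

>>> {"name": "arm_command", "arguments": {"deltas": [[0,0,0,0],[0,0,0,0],[0,0,0,0],[0,0,0,0]], "fingers": 0.0854}}

```text
time: 58.0
tool_pos: [0.5625, 0.0449, 0.1289]
tcp_rot: [-1.185, -1.246, 1.246]
wrist_force: [-0.3, -0.4, -0.2]
width: 1.003
```

>>> {"name": "arm_command", "arguments": {"deltas": [[0,-0.02,0,0],[0,-0.03,0,0],[0,-0.04,0,0],[0,-0.03,0,0],[0,-0.02,0,0],[0,0,0,0],[0,0,0,0]]}}

```text
time: 58.88
tool_pos: [0.5617, 0.0449, 0.2675]
tcp_rot: [-1.184, -1.244, 1.247]
wrist_force: [0.3, 0.7, -0.0]
width: 0.999
```

```bash
python3 - <<'E'
from h import *
go(.6308,.2945,np.radians(-6.8)); c=cam("wrist"); save(c,"w23",None,1.5)
for b in blobs(mask(c,(0,0,90),(180,80,255),(200,100,330,240)),100)[:3]: print("lab",rect(onplane(c,b,.154)))
for b in blobs(mask(c,(0,0,140),(180,70,255),(400,150,480,260)),50)[:7]: print("oth",b.mean(0),rect(onplane(c,b,.034)))
E
```

```text
t 58.88 pos [0.5617 0.0449 0.2675] x [-0.05   0.999  0.   ] z [-0.999 -0.05   0.002] F [ 0.3  0.7 -0. ] w 0.999 q [ 0.04  0.03  1.8  -0.    1.31 -1.58]
shift tool x,z: 0.2459 -0.0814
turn about tool y: -1.4024 (q5 now -1.58 )
lab (array([0.57098883, 0.04765096]), (63.96382141113281, 45.80669021606445), np.float64(0.02846388861730742))
oth [424.51785714 224.58928571] (array([0.64822864, 0.31705496]), (37.10969543457031, 22.700927734375), np.float64(1.447535377849996))
```

View pics/w23.png

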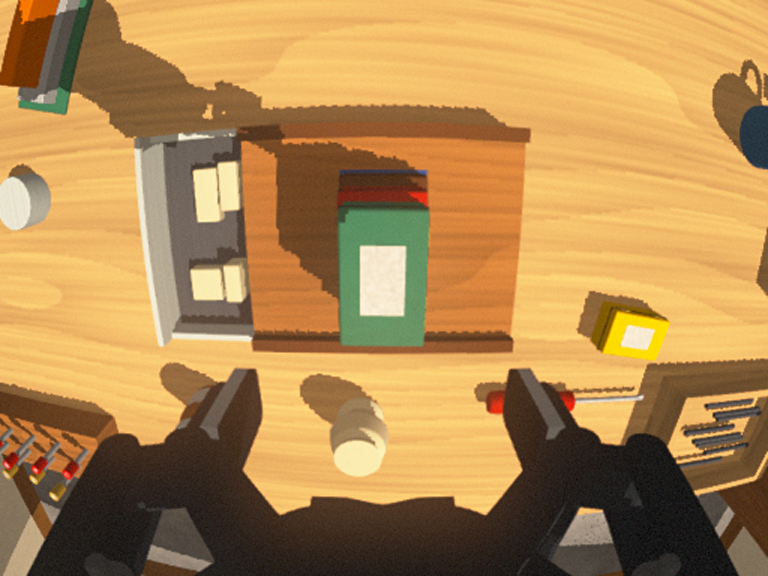

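>>> {"name": "arm_command", "arguments": {"deltas": [[0.0334,0,-0.0125,0],[0.0334,0,-0.0125,0],[0.0334,0,-0.0125,0],[0.0334,0,-0.0125,0],[0.0334,0,-0.0125,0],[0.0334,0,-0.0125,0],[0.0334,0,-0.0125,0],[0.0334,0,-0.0125,0],[0,0,0,0.1743],[0,0,0,0.1743],[0,0,0,0.1743],[0,0,0,0.1743],[0,0,0,0.1743],[0,0,0,0.1743],[0,0,0,0.1743],[0,0,0,0.1743],[0,0,0,0.1743],[0,0,0,0.1743],[0,0,0,0],[0,0,0,0]], "fingers": 0.07}}

```text
time: 61.42
tool_pos: [0.6487, 0.3166, 0.2678]
tcp_rot: [-1.57, 0.095, -0.093]
wrist_force: [-0.4, 0.6, -0.1]
width: 0.821
```

```bash
python3 - <<'E'
from h import *
c=cam("wrist"); save(c,"w24",None,1.5)
b=blobs(mask(c,(0,0,140),(180,70,255),(220,80,300,260)),80)[0]; q=rect(onplane(c,b,.034)); print(q, np.degrees(q[2])-90)
go(*q[0],q[2]-np.pi/2); 
E
```

```text
(array([0.64775476, 0.31672849]), (35.7779541015625, 22.219097137451172), np.float64(1.4508625981578867)) -6.871696472167969
t 61.48 pos [0.6488 0.3166 0.2681] x [ 0.993 -0.12  -0.001] z [ 0.12   0.993 -0.001] F [-0.3  1.1  0.1] w 0.816 q [0.42 0.34 1.45 0.   1.36 0.54]
shift tool x,z: -0.0011 -0.0
turn about tool y: -0.0003 (q5 now 0.54 )
```

View pics/w24.png

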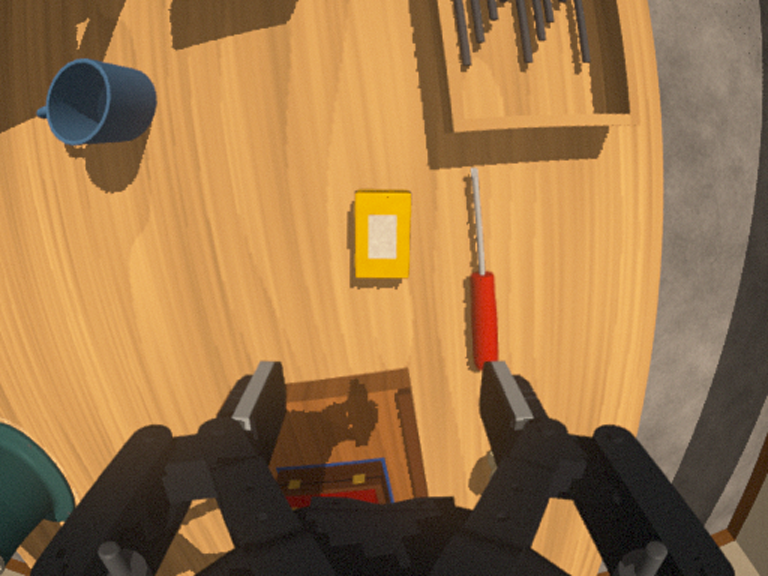

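>>> {"name": "arm_command", "arguments": {"deltas": [[-0.001,0.03,0,0],[0,0.035,0,0],[0,0.035,0,0],[0,0.035,0,0],[0,0.035,0,0],[0,0.035,0,0],[0,0.022,0,0],[0,0.015,0,0],[0,0.008,0,0],[0,0,0,0],[0,0,0,0]]}}

```text
time: 62.85
tool_pos: [0.6491, 0.3173, 0.0205]
tcp_rot: [-1.568, 0.094, -0.098]
wrist_force: [-0.1, -0.0, 0.2]
width: 0.82
```

```bash
python3 - <<'E'
from h import *
go(.6478,.3167,np.radians(-6.9)); c=cam("wrist"); save(c,"w25",None,1.5)
E
```

```text
t 62.85 pos [0.6491 0.3173 0.0205] x [ 0.993 -0.122  0.002] z [0.122 0.993 0.001] F [-0.1 -0.   0.2] w 0.82 q [ 0.42  0.53  1.65 -0.    0.96  0.54]
shift tool x,z: -0.0013 -0.0008
turn about tool y: -0.0019 (q5 now 0.54 )
```

View pics/w25.png

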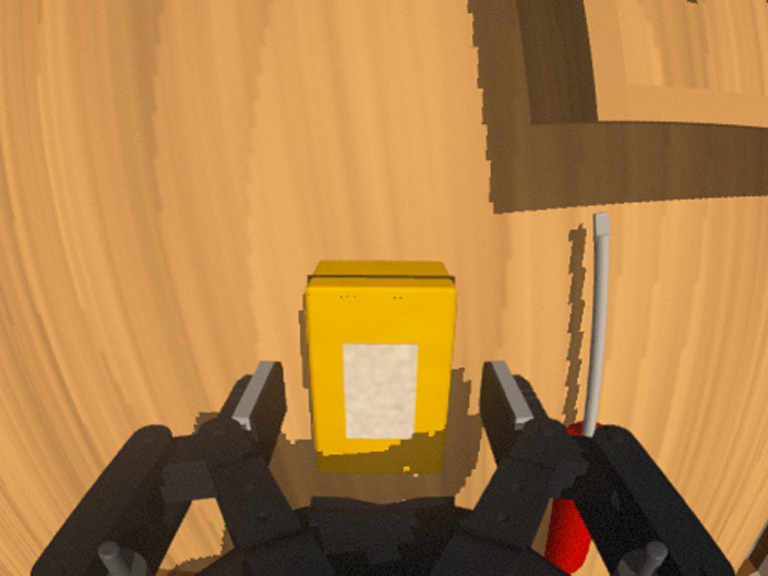

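>>> {"name": "arm_command", "arguments": {"deltas": [[0,0.007,0,0],[0,0,0,0],[0,0,0,0]]}}

```text
time: 63.28
tool_pos: [0.648, 0.3168, 0.0119]
tcp_rot: [-1.569, 0.096, -0.096]
wrist_force: [0.3, 1.3, -0.3]
width: 0.822
```

>>> {"name": "arm_command", "arguments": {"deltas": [[0,0,0,0],[0,0,0,0],[0,0,0,0],[0,0,0,0],[0,0,0,0]], "fingers": 0, "newtons": 90}}

```text
time: 63.9
tool_pos: [0.6487, 0.3171, 0.0127]
tcp_rot: [-1.568, 0.095, -0.097]
wrist_force: [0.1, -0.4, 4.0]
width: 0.543
```

>>> {"name": "arm_command", "arguments": {"deltas": [[0,-0.01,0,0],[0,-0.02,0,0],[0,-0.03,0,0],[0,-0.03,0,0],[0,-0.03,0,0],[0,-0.03,0,0],[0,-0.02,0,0],[0,-0.02,0,0],[0,-0.01,0,0],[0,0,0,0],[0,0,0,0]]}}

```text
time: 65.28
tool_pos: [0.6475, 0.3166, 0.2106]
tcp_rot: [-1.57, 0.098, -0.095]
wrist_force: [0.2, -0.1, -1.6]
width: 0.543
```

```bash
python3 - <<'E'
from h import *
go(.5623,.0448,np.radians(92.7))
E
```

```text
t 65.28 pos [0.6475 0.3166 0.2106] x [ 0.993 -0.122 -0.002] z [ 0.122  0.993 -0.001] F [ 0.2 -0.1 -1.6] w 0.543 q [ 0.42  0.36  1.51 -0.    1.27  0.54]
shift tool x,z: -0.0513 -0.2801
turn about tool y: 1.4012 (q5 now 0.54 )
```

>>> {"name": "arm_command", "arguments": {"deltas": [[-0.0029,0,-0.0156,0],[-0.0057,0,-0.0311,0],[-0.0057,0,-0.0311,0],[-0.0057,0,-0.0311,0],[-0.0057,0,-0.0311,0],[-0.0057,0,-0.0311,0],[-0.0057,0,-0.0311,0],[-0.0057,0,-0.0311,0],[-0.0057,0,-0.0311,0],[-0.0029,0,-0.0156,0]]}}

```text
time: 66.53
tool_pos: [0.5615, 0.0433, 0.2114]
tcp_rot: [-1.569, 0.099, -0.097]
wrist_force: [-0.7, 1.2, -1.2]
width: 0.542
```

>>> {"name": "arm_command", "arguments": {"deltas": [[0,0,0,0.1401],[0,0,0,0.1401],[0,0,0,0.1401],[0,0,0,0.1401],[0,0,0,0.1401],[0,0,0,0.1401],[0,0,0,0.1401],[0,0,0,0.1401],[0,0,0,0.1401],[0,0,0,0.1401],[0,0,0,0],[0,0,0,0]]}}

```text
time: 68.03
tool_pos: [0.5627, 0.0453, 0.2119]
tcp_rot: [-1.232, 1.173, -1.172]
wrist_force: [-0.7, 0.2, -0.3]
width: 0.535
```

```bash
python3 - <<'E'
from h import *
go(.5623,.0448,np.radians(92.7)); c=cam("wrist"); save(c,"w26",None,1.5)
c=cam("side"); save(c,"s26",(130,60,390,360),2)
E
```

```text
t 68.03 pos [0.5627 0.0453 0.2119] x [ 0.05  -0.999 -0.   ] z [ 0.999  0.05  -0.   ] F [-0.7  0.2 -0.3] w 0.535 q [0.04 0.07 1.87 0.   1.21 1.56]
shift tool x,z: 0.0005 -0.0004
turn about tool y: 0.0024 (q5 now 1.56 )
```

View pics/w26.png

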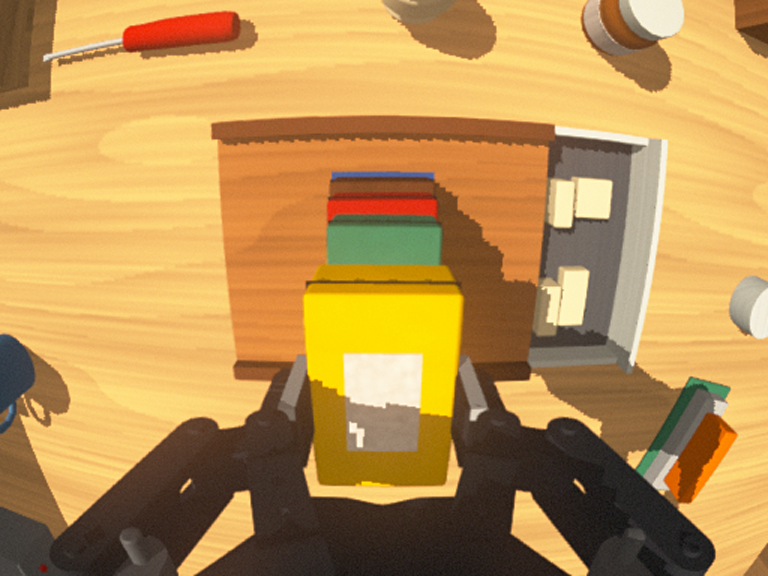

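View pics/s26.png

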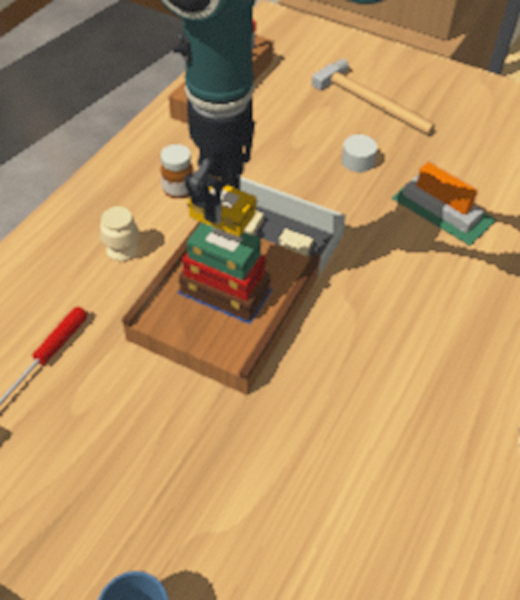

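>>> {"name": "arm_command", "arguments": {"deltas": [[0,0.018,0,0.002],[0,0.012,0,0],[0,0.006,0,0],[0,0,0,0],[0,0.004,0,0],[0,0.0025,0,0],[0,0,0,0],[0,0,0,0]]}}

```text
time: 69.12
tool_pos: [0.5631, 0.0453, 0.1698]
tcp_rot: [-1.23, 1.175, -1.176]
wrist_force: [-0.3, -0.1, -1.2]
width: 0.54
```

```bash
python3 - <<'E'
from h import *
go(.5625,.045,np.radians(92.7))
E
```

```text
t 69.12 pos [0.5631 0.0453 0.1698] x [ 0.045 -0.999 -0.   ] z [0.999 0.045 0.   ] F [-0.3 -0.1 -1.2] w 0.54 q [0.04 0.1  1.91 0.   1.13 1.56]
shift tool x,z: 0.0003 -0.0006
turn about tool y: -0.0018 (q5 now 1.56 )
```

>>> {"name": "arm_command", "arguments": {"deltas": [[0,0.0015,-0.0005,0],[0,0.0015,0,0],[0,0,0,0],[0,0,0,0]]}}

```text
time: 69.62
tool_pos: [0.5625, 0.0452, 0.1666]
tcp_rot: [-1.23, 1.176, -1.176]
wrist_force: [-0.4, 0.2, -0.1]
width: 0.537
```

>>> {"name": "arm_command", "arguments": {"deltas": [[0,0.001,0,0],[0,0,0,0],[0,0,0,0]]}}

```text
time: 70.0
tool_pos: [0.5625, 0.0452, 0.1666]
tcp_rot: [-1.23, 1.175, -1.176]
wrist_force: [-3.3, -0.3, 5.6]
width: 0.54
```

>>> {"name": "arm_command", "arguments": {"deltas": [[0,0,0,0],[0,0,0,0],[0,0,0,0],[0,0,0,0]], "fingers": 0.0854}}

```text
time: 70.5
tool_pos: [0.5624, 0.0452, 0.1654]
tcp_rot: [-1.23, 1.176, -1.176]
wrist_force: [-0.2, 0.5, 0.4]
width: 0.999
```

>>> {"name": "arm_command", "arguments": {"deltas": [[0,-0.02,0,0],[0,-0.03,0,0],[0,-0.04,0,0],[0,-0.04,0,0],[0,-0.02,0,0],[0,0,0,0],[0,0,0,0]]}}

```text
time: 71.38
tool_pos: [0.5616, 0.0452, 0.3139]
tcp_rot: [-1.232, 1.178, -1.175]
wrist_force: [-0.8, 0.3, -0.8]
width: 1.001
```

```bash
python3 - <<'E'
from h import *
st(); c=cam("wrist"); save(c,"w27",None,1.5)
for b in blobs(mask(c,(0,0,140),(180,40,255),(200,80,330,240)),100)[:4]: print("lab",b.mean(0),rect(onplane(c,b,.188)))
d=cam("side"); save(d,"s27",(130,60,390,360),2)
g=np.array([.35,-.317,.05])
for k in (d,cam("top")):
  for b in blobs(mask(k,(5,180,90),(16,255,255),boxof(k,g,35)),30)[:2]:
    q=rect(onplane(k,b,.072)); print("grip",k["name"],q)
E
```

```text
t 71.38 pos [0.5616 0.0452 0.3139] x [ 0.045 -0.999 -0.   ] z [ 0.999  0.045 -0.003] F [-0.8  0.3 -0.8] w 1.001 q [0.04 0.01 1.74 0.   1.39 1.56]
grip side (array([ 0.35416238, -0.29575153]), (107.56958770751953, 62.38638687133789), np.float64(-0.1885849615331816))
grip top (array([ 0.35321558, -0.32102457]), (88.18791961669922, 25.138965606689453), np.float64(-0.2901810950102872))
```

View pics/w27.png

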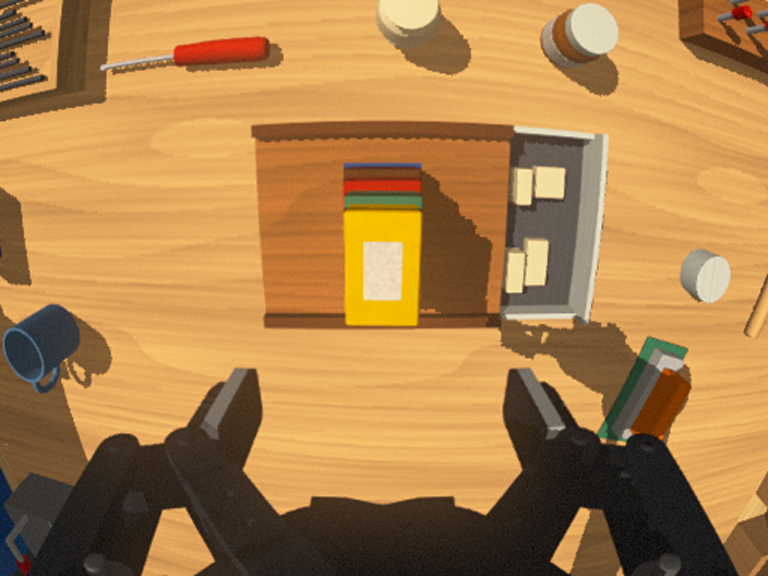

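View pics/s27.png

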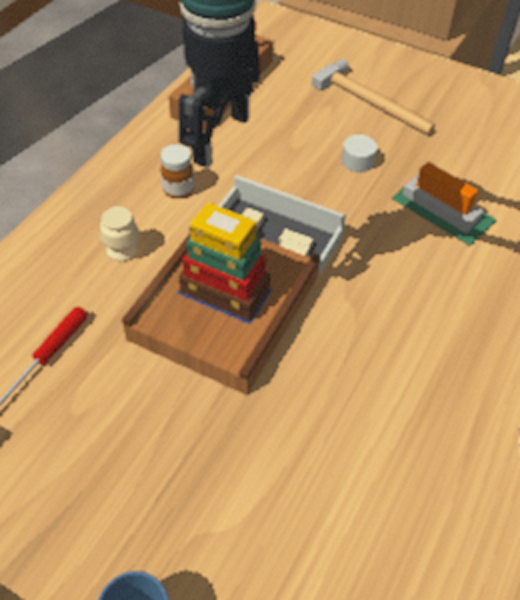

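```bash
python3 - <<'E'
from h import *
c=cam("wrist")
for b in blobs(mask(c,(0,0,140),(180,45,255),(225,150,280,210)),60)[:4]: print("lab",b.mean(0),rect(onplane(c,b,.188)))
a=np.radians(2.7);B=np.array([[np.cos(a),np.sin(a)],[-np.sin(a),np.cos(a)]])
for b in blobs(mask(c,(15,20,150),(36,130,255),(325,105,385,205)),30):
    for z in (.022,.04):
        P=(onplane(c,b,z)[:,:2]-[.5623,.0448])@B.T; print("chip",b.mean(0).round(),z,P.min(0).round(3),P.max(0).round(3))
E
```

```text
chip [351. 177.] 0.022 [-0.072 -0.174] [-0.013 -0.129]
chip [351. 177.] 0.04 [-0.065 -0.167] [-0.009 -0.124]
chip [358. 122.] 0.022 [ 0.021 -0.186] [ 0.062 -0.13 ]
chip [358. 122.] 0.04 [ 0.024 -0.179] [ 0.062 -0.125]
chip [383. 184.] 0.022 [-0.09  -0.216] [-0.018 -0.206]
chip [383. 184.] 0.04 [-0.083 -0.207] [-0.014 -0.197]
```

```bash
python3 - <<'E'
from h import *
c=cam("wrist")
for b in blobs(mask(c,(0,0,120),(180,110,255),(235,155,275,205)),60)[:2]: print("lab",b.mean(0),rect(onplane(c,b,.188)))
for b in blobs(mask(c,(22,150,120),(34,255,255),(215,135,295,222),3),60)[:1]: print("col",rect(onplane(c,b,.188)))
E
```

```text
lab [254.51639344 180.04098361] (array([0.56281293, 0.04481322]), (37.570091247558594, 23.700429916381836), np.float64(0.03193690243071767))
col (array([0.56562335, 0.04484246]), (78.89915466308594, 47.53577423095703), np.float64(0.03699186930174303))
```

```bash
python3 - <<'E'
from h import *
d=cam("top"); g=np.array([.35,-.317,.05])
for b in blobs(mask(d,(5,180,90),(16,255,255),boxof(d,g,35)),30)[:2]: print(rect(onplane(d,b,.072)))
print(job.finish_job())
E
```

```text
(array([ 0.35348492, -0.32207178]), (88.64392852783203, 25.885021209716797), np.float64(-0.33111960676114904))
the job is handed in; nothing more can be done
None
```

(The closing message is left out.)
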